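# Put the pepper mill and the short jar back in their own rack cradles

### The arm

A 6-joint arm with a two-finger parallel gripper is mounted at the origin on a cart in front of the work surface, level with it; the furniture and walls round the work are solid. World frame = base frame: x ahead of the robot, y to its left, z up, the work surface at z = 0. Lengths are in m, angles in rad, forces in N, time in s.
With the tool pointing down it reaches from about 0.35 to 0.975 m from the base axis. Payload 4.9 kg.
Tool frame: the origin (TCP) lies between the finger pads; the fingertips stand 25 mm ahead of it and the grasp point (between the pads) lies 6 mm ahead of it (manip.tcp_to_tips is the z of the fingertips in the tool frame, in m); z points along the fingers, y is the line along which they close (so a half turn about z gives the same grasp; the last joint's range is limited). The gripper opens to 85 mm and grips with 20 to 120 N. Pads are 22 mm wide; open, the fingers measure 114 mm over their backs; the gripper's body (76 mm by 85 mm) begins 54 mm behind the grasp point. The pads swing forward as they close: fully open they stand 13 mm farther back than shut.
Start: joints at [-1.428, 0.053, 1.613, -0, 1.476, -0.119], TCP at [0.162, -0.604, 0.256] pointing down, gripper open.
Joint ranges: [-3.01, 3.01], [-1.01, 2.22], [0.06, 2.58], [-1.02, 4.17], [0.09, 2.62], [-3.14, 3.14]. Speed limits (rad/s): [2.57, 2.57, 3.14, 3.14, 3.14, 3.14].

### API

Orientations are given as a unit quaternion [w, x, y, z].
In Python, from plant import manip gives the robot as it stands. The module is installed in compiled form; this text tells all that it offers.
- The arm moves only by the tool arm_command, never from a script. Its argument "moves" is a list of rows, each a list of 3 entries, a list of its own where there are three numbers: the opening, from -1 (shut) to 1 (fully open), then the shift along the tool's x, y, z in units of 0.15 m (1.0 is 0.15 m), then the turn about the tool's z in units of 2 pi rad (1.0 is 2 pi rad). A call has 1 to 20 rows; each row is the pose to reach, as a shift and turn from the pose commanded when the call began, along the tool's axes at that moment, turning the shorter way round; what a row does not reach only later rows make up. A row lasts 1/12 s, in which the tool goes at most 41.7 mm and 7.16 degrees, less where a joint would pass 70% of its speed; a pose out of reach is approached as far as the arm can. A call with a number of a shift or a turn outside -1 to 1 is refused whole. A call with a gripper value outside its range is refused whole. The fingers move at their own pace and stop on an object; the grip force is fixed at half the most. Time passes only in rows, so rows that repeat a pose let the fingers close. It gives the time, the measured TCP pose, the force, the opening and the grip force at its end, in the units of the state.
- manip.state(): the state, without advancing time (a new reading comes with each control period).
- manip.grab_frame(name): name is "side" or "top" or "wrist"; returns a dict with "frame" (480x640x3 uint8, red, green, blue), "fx", "fy", "cx", "cy" (pixels), "R" (3x3) and "t" (3): a world point X has camera coordinates R X + t. Camera axes: x right, y down, z forward; pixel columns grow to the right and rows downward; lengths in m; the calibration is good to about 2 mm. A picture is of the moment at which its call begins. There is no depth.
- manip.job_done(): hands the job in; it is judged then, once.
Trained networks look in a picture, given as the dict that the camera call returned (one of the last four; its "shot" number tells which), for a name from the list of things; names that differ only in an ending like _2 or _b are one class to them, and where a whole thing is asked for, a point or a joint stands for the part that bears it (a point fixed in the world has none). Each returns a list of dicts, best first, with "confidence" (0 to 1); they miss things now and then, are a little off and sometimes report something else, mostly with a low value. They report only what shows in the picture. A call takes as long as a camera call. They do not tell look-alikes from the thing itself.
- manip.search_frame(picture, target): "extent" ([left, top, right, bottom] in pixels, round what is visible of it).
The state is a dict: "time": time; "joint_pos": joint angles; "joint_vel": joint speeds; "joint_efforts": joint torques, N m; "tool_pos": TCP position; "tool_rot": TCP orientation; "contact_force": force on the tool from outside, world axes, zero at the start; "ft_torque": the same for the moment, N m; "gripper_width": opening from 0.0 (shut) to 1.0 (fully open); "grasp_force": force on a finger pad.
Only numpy, scipy, OpenCV 4.12 (cv2) and the standard library are available. Lean on these libraries where they do the work, as an engineer would, in place of code of your own. Each camera call takes 0.05 s, during which the arm holds its last target. There are 200 camera calls.

### The job

Put the pepper mill and the short spice jar back in the leaning rack, each in its own cradle: the one whose picture tile shows it (the third cradle already holds its tall jar). Lower each one, cap up, along its cradle until you feel it settle fully down on the sprung foot pad, lying back against the rest, and let go; pads are set to different heights, so do not drop, let slide or force anything. Leave the tin, the red-capped old jar and the tea light beside them where they are.

Things in the scene. Friction and masses are not known exactly. Their poses are not given: they have to be found in the camera images.
- mill: pepper mill, glass with a black head, 46x44 mm, 128 mm tall, upright (within 3 degrees) on the worktop; 0.18 to 0.34 kg. Rigid (the head does not turn). Origin at the centre of its foot, z up its axis; the head, 41 mm wide, spans 94 to 128 mm above the foot and is a good grip (its axis passes 1 mm to +x of the origin)
- jar: short glass spice jar with a brown cap, 37x36 mm, 90 mm tall, upright (within 3 degrees) on the worktop; 0.14 to 0.26 kg. Origin at the centre of its foot, z up its axis; the cap, 33 mm wide, spans 66 to 90 mm and is a good grip
- rack: fixed base board, 170x292x12 mm, underside at its origin, of a wooden rack with three leaning cradles side by side, 97 mm apart, in any order; on the board before each (the rack's -x side) a white picture tile, nearly flat. Lean and shape of the cradles: see each
- mill_unit_cradle: The mill's cradle; tile: tall body, waist, broad head. Origin on its axis, under its floor, 46 mm above the worktop. z: up the axis, leaning 30 degrees from vertical towards its tile; x: into the back rest at x = +22.5 mm, spine 24 mm wide up to z = 118 mm; y: level, across. Side cheeks, inner faces y = +-25.0 mm, 6 mm thick, reach z = 52 mm. Front and top open. Home: axes coincide
- jar_unit_cradle: The short jar's cradle; tile: short body with cap. Origin on its axis, under its floor, 46 mm above the worktop. z: up the axis, leaning 30 degrees from vertical towards its tile; x: into the back rest at x = +18.5 mm, spine 24 mm wide up to z = 98 mm; y: level, across. Side cheeks, inner faces y = +-21.0 mm, 6 mm thick, reach z = 52 mm. Front and top open. Home: axes coincide
- tall_unit_cradle: The third cradle, same frame and shape as the short jar's; its tile shows the same body half as tall again with a cap. A tall spice jar, 38 mm wide, fixed, fills it, up to z = 122 mm along the axis
- mill_unit_pad (a joint): how far the round rubber foot pad in the mill's cradle is pressed down the axis, m: 0 free, 0.006 fully down, then solid. A feather spring: 0.4 N, less than the mill's weight, takes it down. Free, its top is at cradle z = 22 to 46 mm, set anew each time (rigidly) and not reported: feel for it
- jar_unit_pad (a joint): the same pad in the short jar's cradle, m: 0 free, 0.006 fully down, then solid; 0.4 N, less than the jar's weight, takes it down. Free, its top is at cradle z = 22 to 46 mm, set anew each time and independently of the other, not reported: feel for it. Rubber grips: a foot set down off the axis stays there
- tin: bystander: short food tin, 76 mm across, 58 mm tall; origin at the centre of its underside
- old_jar: bystander: squat old spice jar with a red cap, 45 mm across, 108 mm tall; origin at the centre of its underside
- tealight: bystander: tea light, 38 mm across, 15 mm tall; origin at the centre of its underside
Not all that is in view belongs to the job. There is more than one size of the mill; the job needs the smallest.

How it is judged:
By the outcome, as a careful person would: the job done as asked, in the order asked, and still so for the second after the job is handed in, with the robot touching nothing.
It also fails if it takes over 72 s, if anything falls off the work surface, if the arm or the gripper's body presses on something with over 40 N, if the wrist force passes 120 N, or if a joint passes its speed limit or range.

## Working session

There is one attempt and no reset: what is moved stays moved. The work goes in short steps, Python scripts to look and compute and a tool call to move; the robot and the scene stay as the last step left them, time stands still between calls to the robot, and variables do not carry over. Pictures are saved under pics/ and viewed, at most 10 in all, crops included, and the job is handed in when it is done.

Besides the shell and the picture viewer there is one more tool, called in YAML: its name, and indented under it one key for each argument. arm_command: Moves the arm, as the interface text tells. Shifts and turns lie within -1 to 1; 1 stands for 0.15 m of shift or 2 pi rad of turn. Its arguments: {"type":"object","properties":{"moves":{"type":"array"}},"required":["moves"]}

```bash
mkdir -p pics; ls; cat > h.py <<'E'
import numpy as np, cv2
from plant import manip
def cam(n,save=None):
    p=manip.grab_frame(n)
    if save: cv2.imwrite('pics/'+save,p['frame'][:,:,::-1])
    return p
def proj(p,X):
    c=np.asarray(p['R'])@np.asarray(X)+np.asarray(p['t'])
    return p['fx']*c[0]/c[2]+p['cx'],p['fy']*c[1]/c[2]+p['cy']
def ray(p,u,v):
    R=np.asarray(p['R']);d=R.T@np.array([(u-p['cx'])/p['fx'],(v-p['cy'])/p['fy'],1.])
    return -R.T@np.asarray(p['t']),d/np.linalg.norm(d)
def onz(p,u,v,z):
    o,d=ray(p,u,v);return o+d*(z-o[2])/d[2]
def tri(L):
    A=np.zeros((3,3));b=np.zeros(3)
    for o,d in L:
        M=np.eye(3)-np.outer(d,d);A+=M;b+=M@o
    x=np.linalg.solve(A,b);return x,[np.linalg.norm((np.eye(3)-np.outer(d,d))@(x-o)) for o,d in L]
E
python3 - <<'E'
from h import *
np.set_printoptions(precision=4,suppress=True)
for n in('side','top'):
    p=cam(n,n+'0.png'); R=np.asarray(p['R']);print(n,-R.T@np.asarray(p['t']),R[2],p['fx'])
    for t in('mill','jar','rack','mill_unit_cradle','jar_unit_cradle','tall_unit_cradle','tin','old_jar','tealight'):
        print(t,[(np.round(r['extent']).astype(int).tolist(),round(r['confidence'],2)) for r in manip.search_frame(p,t)[:4]])
print(manip.state(), manip.tcp_to_tips)
E
```

```text
pics
side [ 0.2906 -1.349   0.8884] [ 0.1749  0.8172 -0.5492] 609.197458396149
mill [([281, 296, 308, 382], 0.97), ([318, 281, 344, 362], 0.79), ([293, 279, 310, 331], 0.67)]
jar [([274, 254, 292, 292], 0.6)]
rack [([256, 177, 329, 231], 0.88)]
mill_unit_cradle [([274, 150, 309, 174], 0.55)]
jar_unit_cradle [([283, 185, 316, 218], 0.7)]
tall_unit_cradle [([278, 154, 313, 195], 0.89)]
tin [([356, 268, 394, 306], 0.58)]
old_jar [([346, 222, 367, 265], 0.79)]
tealight [([369, 320, 387, 339], 0.62)]
top [ 0.4769 -0.1381  1.3865] [ 0.0443  0.0067 -0.999 ] 503.34546194285014
mill [([409, 263, 437, 282], 0.91), ([442, 243, 472, 270], 0.78), ([455, 272, 489, 297], 0.66)]
jar [([355, 267, 375, 285], 0.59), ([175, 220, 206, 261], 0.52)]
rack []
mill_unit_cradle [([174, 221, 206, 262], 0.71)]
jar_unit_cradle [([251, 229, 273, 259], 0.87)]
tall_unit_cradle [([214, 226, 243, 256], 0.74)]
tin [([373, 191, 411, 221], 0.91)]
old_jar [([334, 194, 352, 214], 0.72)]
tealight [([429, 210, 444, 227], 0.46)]
{'time': 1.0, 'joint_pos': array([-1.428 ,  0.0527,  1.6129,  0.    ,  1.476 , -0.119 ]), 'joint_vel': array([-0.0001,  0.0002, -0.0013,  0.0004, -0.0004,  0.    ]), 'joint_efforts': array([ -0.0015, -39.3691, -37.0476,  -0.0003,   0.0004,  -0.    ]), 'tool_pos': array([ 0.1618, -0.6037,  0.2563]), 'tool_rot': array([-0.    ,  0.9914,  0.1305,  0.    ]), 'contact_force': array([-0.4971, -0.9104,  0.8288]), 'ft_torque': array([ 0.0726, -0.0679,  0.0177]), 'grasp_force': 0.0, 'gripper_width': 0.9990010778354759} 0.025
```

```bash
python3 - <<'E'
import cv2,numpy as np
a=cv2.imread('pics/side0.png')[130:400,230:420]; a=cv2.resize(a,None,fx=2.1,fy=2.1,interpolation=2)
b=cv2.imread('pics/top0.png')[170:310,150:510]; b=cv2.resize(b,None,fx=2.2,fy=2.2,interpolation=2)
cv2.imwrite('pics/s1.png',a);cv2.imwrite('pics/t1.png',b)
E
```

```text
(no output)
```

View pics/s1.png

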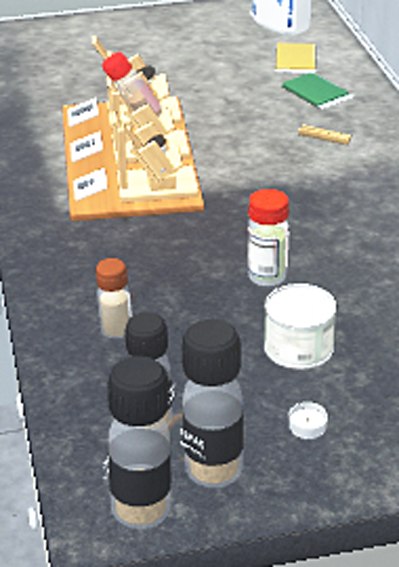

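View pics/t1.png

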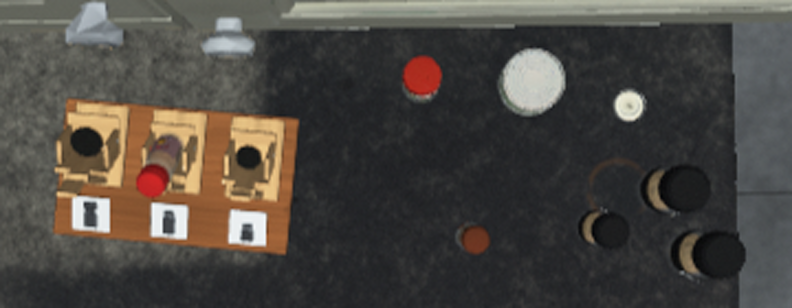

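```bash
cat >> h.py <<'E'
from scipy.optimize import least_squares
def cyl(x,y,h,r,zb=0,n=24):
    a=np.linspace(0,2*np.pi,n,endpoint=False)
    return np.array([[x+r*np.cos(t),y+r*np.sin(t),z] for z in(zb,zb+h) for t in a])
def bbox(p,P):
    q=np.array([proj(p,X) for X in P]);return np.r_[q.min(0),q.max(0)]
E
python3 - <<'E'
from h import *
np.set_printoptions(precision=4,suppress=True)
S=cam('side');T=cam('top')
def fit(name,bs,bt,h,r):
    x0=onz(T,(bt[0]+bt[2])/2,(bt[1]+bt[3])/2,h/2)[:2]
    def f(v):
        P=cyl(v[0],v[1],h*v[2],r*v[3])
        return np.r_[bbox(S,P)-bs,bbox(T,P)-bt,30*(v[2:]-1)*0]
    s=least_squares(f,[*x0,1,1]);print(name,s.x,np.round(s.fun,1))
fit('millA',[293,279,310,331],[409,263,437,282],.128,.0225)  # lower part occluded
fit('millB',[281,296,308,382],[455,272,489,297],.128,.0225)
fit('millC',[318,281,344,362],[442,243,472,270],.128,.0225)
fit('jar',[274,254,292,292],[355,267,375,285],.09,.0182)
fit('tin',[356,268,394,306],[373,191,411,221],.058,.038)
fit('old',[346,222,367,265],[334,194,352,214],.108,.0225)
fit('tea',[369,320,387,339],[429,210,444,227],.015,.019)
c=np.array([onz(T,150+u/2.2,170+v/2.2,.012) for u,v in((68,99),(299,119),(287,254),(54,234))]);print(c)
E=c[1]-c[0];print([np.linalg.norm(c[i]-c[i-1]) for i in range(4)],c.mean(0))
cc=[onz(T,150+u/2.2,170+v/2.2,.013) for u,v in((91,215),(169,222),(247,228))];print(np.array(cc))
W=cam('wrist','w0.png');R=np.asarray(W['R']);print(-R.T@np.asarray(W['t']),R,W['fx'])
E
```

```text
millA [ 0.4575 -0.3828  0.9349  0.8758] [-1.4 -0.7  2.1  3.5  1.1  1.7 -3.5 -1.5 -0.  -0. ]
millB [ 0.4225 -0.5043  1.3389  1.056 ] [ 0.4  0.5  1.7 -1.1 -1.8  3.5  1.7 -0.3  0.   0. ]
millC [ 0.4983 -0.4685  1.2784  1.1252] [-0.9  0.7 -0.2 -0.2 -3.1  2.   2.7 -4.   0.   0. ]
jar [ 0.4456 -0.2342  0.8881  1.1737] [ 0.5 -0.1  2.6  0.8  0.4  2.3 -1.4  1.1 -0.   0. ]
tin [ 0.6382 -0.3124  0.8033  1.1171] [-0.3 -0.1 -0.1  1.3  1.9 -1.9 -2.6  1.2 -0.   0. ]
old [ 0.6366 -0.1767  0.9455  0.9848] [ 2.6 -0.2  0.7  1.8 -0.8  1.1 -1.1  2.2 -0.  -0. ]
tea [ 0.6063 -0.4364  1.4222  1.0064] [-1.1  0.  -0.6  1.  -0.5 -0.   0.2 -2.3  0.   0. ]
[[ 0.6231  0.2639  0.012 ]
 [ 0.5938 -0.0243  0.012 ]
 [ 0.4264 -0.0076  0.012 ]
 [ 0.4552  0.2816  0.012 ]]
[np.float64(0.16889785294659468), np.float64(0.28970319049935206), np.float64(0.1682878555731885), np.float64(0.29064360289707575)] [0.5246 0.1284 0.012 ]
[[0.4781 0.2352 0.013 ]
 [0.468  0.1383 0.013 ]
 [0.4592 0.0416 0.013 ]]
[ 0.2266 -0.5857  0.3741] [[ 0.2583 -0.9661 -0.0004]
 [-0.9303 -0.2489  0.2695]
 [-0.2604 -0.0692 -0.963 ]] 367.7757440998097
```

arm_command:
  moves:
    - [1, [1, -0.46, 0], 0]
    - [1, [1, -0.46, 0], 0]
    - [1, [1, -0.46, 0], 0]
    - [1, [1, -0.46, 0], 0]
    - [1, [1, -0.46, 0], 0]

```text
time: 1.57
tool_pos: [0.2932, -0.4943, 0.2565]
tool_rot: [-0.001, 0.991, 0.134, 0.001]
contact_force: [-0.8, 0.0, -0.1]
gripper_width: 1.003
grasp_force: 0.0
```

arm_command:
  moves:
    - [1, [1, -0.46, 0], 0.167]
    - [1, [1, -0.46, 0], 0.167]
    - [1, [1, -0.46, 0], 0.167]
    - [1, [1, -0.46, 0], 0.167]
    - [1, [1, -0.46, 0], 0.167]
    - [1, [1, -0.46, 0], 0.167]
    - [1, [1, -0.46, 0], 0.167]
    - [1, [1, -0.46, 0], 0.167]
    - [1, [1, -0.46, 0], 0.167]
    - [1, [1, -0.46, 0], 0.167]
    - [1, [1, -0.46, 0], 0.167]

```text
time: 2.48
tool_pos: [0.4157, -0.393, 0.2563]
tool_rot: [0.0, 0.924, -0.383, -0.0]
contact_force: [-0.2, 0.6, 0.2]
gripper_width: 0.997
grasp_force: 0.0
```

```bash
python3 - <<'E'
from h import *
np.set_printoptions(precision=4,suppress=True)
p=cam('wrist','w1.png');R=np.asarray(p['R']);print(-R.T@np.asarray(p['t']),R)
for t in('mill','jar','tin'):
    print(t,[(np.round(r['extent']).astype(int).tolist(),round(r['confidence'],2)) for r in manip.search_frame(p,t)[:4]])
s=manip.state();print(s['time'],s['tool_pos'],s['tool_rot'])
E
```

```text
[ 0.4628 -0.4411  0.3741] [[-0.7075 -0.7068 -0.0006]
 [-0.6806  0.6811  0.27  ]
 [-0.1904  0.1914 -0.9629]]
mill [([254, 162, 311, 233], 0.82), ([256, 3, 356, 116], 0.62), ([371, 58, 493, 158], 0.6)]
jar [([153, 272, 218, 327], 0.67)]
tin [([9, 48, 139, 150], 0.76), ([252, 164, 310, 235], 0.71)]
2.6833 [ 0.4157 -0.3929  0.2563] [ 0.      0.9236 -0.3832  0.    ]
```

View pics/w1.png

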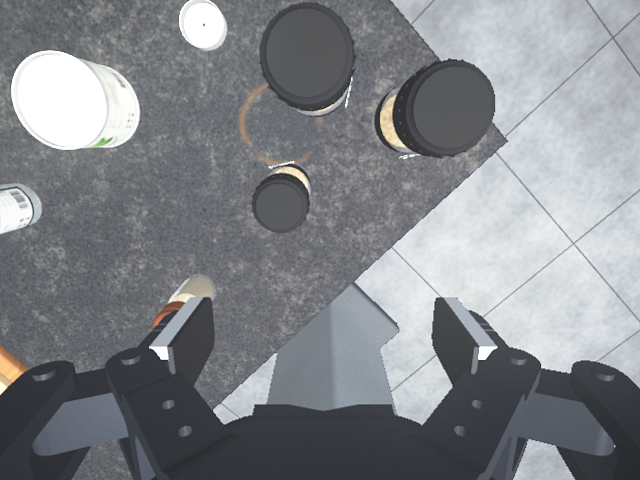

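```bash
python3 - <<'E'
from h import *
np.set_printoptions(precision=4,suppress=True)
S=cam('side');T=cam('top');W=cam('wrist')
g=lambda n:cv2.imread('pics/'+n)
w=cv2.cvtColor(g('w1.png'),6)
c=cv2.HoughCircles(cv2.medianBlur(w[140:260,230:340],3),cv2.HOUGH_GRADIENT,1,50,param1=80,param2=12,minRadius=22,maxRadius=34);print(c)
u,v,r=c[0,0];u+=230;v+=140
a=T['frame'][255:290,400:445].astype(int)
m=(a.max(2)<40);m=m.astype(np.uint8);print(m.sum())
n,l,st,ce=cv2.connectedComponentsWithStats(m);i=1+st[1:,4].argmax();print(st[i],ce[i]+[400,255])
L=[ray(W,u,v),ray(T,427.7,274.5)]
print(tri(L),onz(W,u,v,.128),onz(T,427.7,274.5,.128))
# foot centre / diameters
x,e=tri(L);cz=(np.asarray(W['R'])@x+W['t'])[2];print('head dia',2*r*cz/W['fx'])
print(tri([ray(W,170,313),ray(T,150+475/2.2,170+238/2.2)]),onz(T,150+475/2.2,170+238/2.2,.09))
E
```

```text
[[[48.5 66.5 27.9]]]
346
[ 19  10  20  25 235] [427.9447 276.8511]
(array([ 0.4521, -0.3865,  0.1264]), [np.float64(0.0006624337393205818), np.float64(0.0006624337393207688)]) [ 0.4515 -0.3869  0.128 ] [ 0.4528 -0.3861  0.128 ]
head dia 0.03808279557556769
(array([ 0.4482, -0.2359,  0.0751]), [np.float64(0.0037393328526143187), np.float64(0.0037393328526141778)]) [ 0.4449 -0.2349  0.09  ]
```

arm_command:
  moves:
    - [1, [0.14, -0.2, 0], 0]
    - [1, [0.14, -0.2, 0.1], 0]
    - [1, [0.14, -0.2, 0.35], 0]
    - [1, [0.14, -0.2, 0.6], 0]
    - [1, [0.14, -0.2, 0.75], 0]
    - [1, [0.14, -0.2, 0.86], 0]
    - [1, [0.14, -0.2, 0.92], 0]
    - [1, [0.14, -0.2, 0.92], 0]
    - [-1, [0.14, -0.2, 0.92], 0]
    - [-1, [0.14, -0.2, 0.92], 0]
    - [-1, [0.14, -0.2, 0.92], 0]
    - [-1, [0.14, -0.2, 0.92], 0]
    - [-1, [0.14, -0.2, 0.92], 0]
    - [-1, [0.14, -0.2, 0.92], 0]
    - [-1, [0.14, -0.2, 0.92], 0]
    - [-1, [0.14, -0.2, 0.92], 0]

```text
time: 4.17
tool_pos: [0.453, -0.3874, 0.1205]
tool_rot: [0.001, 0.923, -0.384, 0.002]
contact_force: [1.1, 1.1, 5.2]
gripper_width: 0.43
grasp_force: 61.1
```

arm_command:
  moves:
    - [-1, [0, 0, -0.1], 0]
    - [-1, [0, 0, -0.25], 0]
    - [-1, [0, 0, -0.45], 0]
    - [-1, [0, 0, -0.7], 0]
    - [-1, [-0.05, -0.05, -0.9], 0]
    - [-1, [-0.15, -0.15, -1], 0]
    - [-1, [-0.3, -0.3, -1], 0]
    - [-1, [-0.45, -0.45, -1], 0]
    - [-1, [-0.6, -0.6, -1], 0]
    - [-1, [-0.8, -0.8, -1], 0]
    - [-1, [-1, -1, -1], 0]

```text
time: 5.08
tool_pos: [0.4513, -0.1743, 0.2671]
tool_rot: [-0.0, 0.923, -0.384, -0.001]
contact_force: [0.9, 0.4, -3.6]
gripper_width: 0.434
grasp_force: 60.7
```

arm_command:
  moves:
    - [-1, [-0.18, -0.18, -0.1], 0]
    - [-1, [-0.36, -0.36, -0.2], 0]
    - [-1, [-0.54, -0.54, -0.3], 0]
    - [-1, [-0.72, -0.72, -0.35], 0]
    - [-1, [-0.9, -0.9, -0.35], 0]
    - [-1, [-1, -1, -0.35], 0]

```text
time: 5.58
tool_pos: [0.452, 0.0395, 0.3209]
tool_rot: [-0.001, 0.924, -0.382, -0.0]
contact_force: [-0.4, -1.0, -2.5]
gripper_width: 0.435
grasp_force: 60.8
```

arm_command:
  moves:
    - [-1, [-0.15, -0.1, 0], -0.015]
    - [-1, [-0.3, -0.2, 0], -0.033]
    - [-1, [-0.45, -0.3, 0], -0.05]
    - [-1, [-0.6, -0.4, 0], -0.068]
    - [-1, [-0.75, -0.5, 0], -0.085]
    - [-1, [-0.86, -0.58, 0], -0.1]
    - [-1, [-0.86, -0.58, 0], -0.108]
    - [-1, [-0.86, -0.58, 0], -0.108]
    - [-1, [-0.86, -0.58, 0], -0.108]

```text
time: 6.33
tool_pos: [0.423, 0.189, 0.3199]
tool_rot: [0.0, 0.998, -0.055, -0.001]
contact_force: [0.1, 0.0, -3.3]
gripper_width: 0.432
grasp_force: 61.1
```

```bash
python3 - <<'E'
from h import *
np.set_printoptions(precision=4,suppress=True)
p=cam('wrist','w2.png');R=np.asarray(p['R']);print(-R.T@np.asarray(p['t']))
for t in('rack','mill_unit_cradle','jar_unit_cradle','tall_unit_cradle','mill_unit_pad','jar_unit_pad'):
    print(t,[(np.round(r['extent']).astype(int).tolist(),round(r['confidence'],2)) for r in manip.search_frame(p,t)[:4]])
s=manip.state();print(s)
E
```

```text
[0.4898 0.1818 0.4376]
rack [([225, 6, 506, 174], 0.97)]
mill_unit_cradle [([225, 13, 301, 132], 0.77)]
jar_unit_cradle [([434, 23, 520, 115], 0.94)]
tall_unit_cradle [([341, 20, 406, 120], 0.73)]
mill_unit_pad [([241, 35, 286, 76], 0.59)]
jar_unit_pad [([463, 37, 500, 74], 0.67)]
{'time': 6.6833, 'joint_pos': array([ 0.2583, -0.3767,  1.8879, -0.    ,  1.6304,  1.9393]), 'joint_vel': array([ 0.0025,  0.0012, -0.0019, -0.0011,  0.0014, -0.0012]), 'joint_efforts': array([  0.0056, -23.2284, -39.859 ,   0.0044,   0.0005,   0.0025]), 'tool_pos': array([0.4235, 0.1886, 0.3208]), 'tool_rot': array([ 0.    ,  0.9985, -0.0551,  0.    ]), 'contact_force': array([-0.2788, -0.5626, -3.4234]), 'ft_torque': array([ 0.0208,  0.0299, -0.0109]), 'grasp_force': 61.09125263057649, 'gripper_width': 0.43507268759352236}
```

View pics/w2.png

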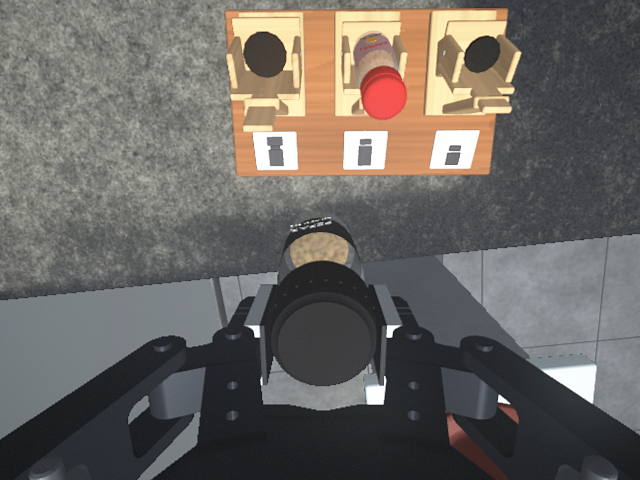

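```bash
cat > rk.py <<'E'
from h import *
np.set_printoptions(precision=4,suppress=True)
def blob(p,x0,y0,x1,y1,th=60):
    a=p['frame'][y0:y1,x0:x1].astype(int);m=(a.max(2)<th).astype(np.uint8)
    n,l,st,ce=cv2.connectedComponentsWithStats(m);i=1+st[1:,4].argmax()
    return [*(st[i][:2]+[x0,y0]),*st[i][2:]],ce[i]+[x0,y0]
def board(p,box):
    x0,y0,x1,y1=box;a=cv2.cvtColor(p['frame'],cv2.COLOR_RGB2HSV)[y0:y1,x0:x1]
    m=((a[...,0]<22)&(a[...,1]>60)&(a[...,2]>90)).astype(np.uint8)
    m=cv2.morphologyEx(m,cv2.MORPH_CLOSE,np.ones((9,9)));m=cv2.morphologyEx(m,cv2.MORPH_OPEN,np.ones((5,5)))
    c=max(cv2.findContours(m,0,1)[0],key=cv2.contourArea)[:,0]+[x0,y0]
    return c
E
python3 - <<'E'
from rk import *
T=cam('top');W=cam('wrist')
print(blob(T,180,225,202,245),blob(T,255,230,272,250))
print(blob(W,240,28,290,80),blob(W,460,30,503,78))
for a,b in((blob(T,180,225,202,245),blob(W,240,28,290,80)),(blob(T,255,230,272,250),blob(W,460,30,503,78))):
    print(tri([ray(T,*a[1]),ray(W,*b[1])]))
for p,box in((T,(165,205,300,300)),(W,(215,0,525,185))):
    c=board(p,box); P=np.array([onz(p,u,v,.012)[:2] for u,v in cv2.convexHull(c.reshape(-1,1,2).astype(np.int32))[:,0]],np.float32)
    print(cv2.minAreaRect(P*1000),c.min(0),c.max(0))
for i,(a,b) in enumerate((((91,215),(276,150)),((169,222),(365,150)),((247,228),(454,150)))):
    print(onz(T,150+a[0]/2.2,170+a[1]/2.2,.0135),onz(W,*b,.0135))
E
```

```text
([np.int64(182), np.int64(228), np.int32(14), np.int32(13), np.int32(146)], array([188.6781, 234.2603])) ([np.int64(258), np.int64(237), np.int32(10), np.int32(10), np.int32(84)], array([262.5595, 241.4048]))
([np.int64(258), np.int64(34), np.int32(7), np.int32(1), np.int32(7)], array([261.,  34.])) ([np.int64(464), np.int64(38), np.int32(35), np.int32(36), np.int32(789)], array([482.8961,  53.3169]))
(array([0.5657, 0.2157, 0.1267]), [np.float64(0.005853161082588363), np.float64(0.0058531610825885315)])
(array([0.5445, 0.0317, 0.0777]), [np.float64(0.0005551073459837831), np.float64(0.0005551073459839461)])
((526.5098266601562, 134.5604248046875), (299.1076354980469, 171.4380340576172), 83.95800018310547) [174 215] [284 284]
((524.0530395507812, 124.42376708984375), (309.4400634765625, 169.14755249023438), 84.07829284667969) [225  10] [519 177]
[0.4781 0.2351 0.0135] [0.4808 0.2357 0.0135]
[0.468  0.1382 0.0135] [0.4698 0.1363 0.0135]
[0.4593 0.0415 0.0135] [0.4588 0.0368 0.0135]
```

```bash
python3 - <<'E'
import cv2
a=cv2.imread('pics/w2.png')[0:180,220:525];cv2.imwrite('pics/w2c.png',cv2.resize(a,None,fx=2.6,fy=2.6,interpolation=cv2.INTER_CUBIC))
E
```

```text
(no output)
```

View pics/w2c.png

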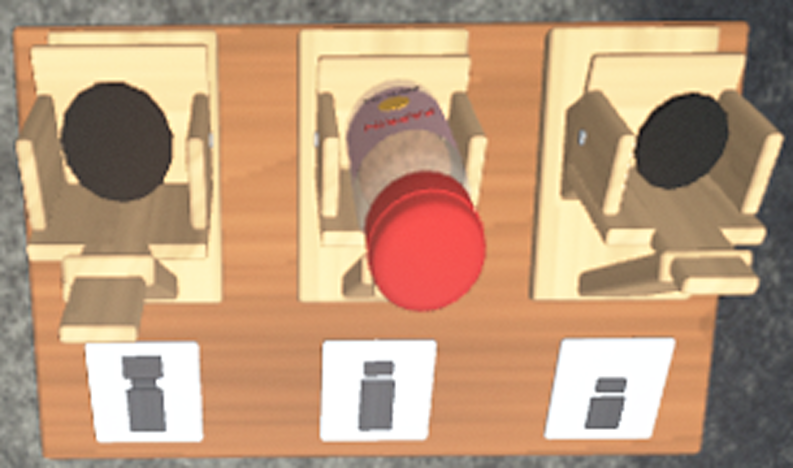

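```bash
cat >> rk.py <<'E'
def Rz(a):return np.array([[np.cos(a),-np.sin(a),0],[np.sin(a),np.cos(a),0],[0,0,1]])
th=np.pi/6
C=np.array([[-np.cos(th),0,-np.sin(th)],[0,-1,0],[-np.sin(th),0,np.cos(th)]]) # columns x,y,z of cradle in rack
E
python3 - <<'E'
from rk import *
T=cam('top');W=cam('wrist')
wc=lambda u,v:(220+u/2.6,v/2.6)
tc=lambda u,v:(150+u/2.2,170+v/2.2)
def pts(v):
    x,y,a,xo,xt,z1,z2=v;R=Rz(a);o=np.array([x,y,0.])
    r=lambda q:o+R@np.asarray(q,float)
    cr=lambda yy,q:r(np.array([xo,yy,.046])+C@np.asarray(q,float))
    L=[(W,wc(13,28),r([.085,.146,.012]),1),(W,wc(748,22),r([.085,-.146,.012]),1),(W,wc(700,453),r([-.085,-.146,.012]),1),(W,wc(45,458),r([-.085,.146,.012]),1),
    (T,tc(68,99),r([.085,.146,.012]),1),(T,tc(299,119),r([.085,-.146,.012]),1),(T,tc(287,254),r([-.085,-.146,.012]),1),(T,tc(54,234),r([-.085,.146,.012]),1)]
    for p,f,q in((W,wc,((144,391),(378,391),(610,390))),(T,tc,((91,215),(169,222),(247,228)))):
        L+=[(p,f(*u),r([xt,yy,.0135]),1) for u,yy in zip(q,(.097,0,-.097))]
    L+=[(W,wc(117,142),cr(.097,[0,0,z1]),1),(T,tc(87,142),cr(.097,[0,0,z1]),1),(W,wc(683,140),cr(-.097,[0,0,z2]),1),(T,tc(249,157),cr(-.097,[0,0,z2]),1)]
    L+=[(W,wc(103,326),cr(.097,[.0225,0,.118]),1)]
    return L
f=lambda v:np.concatenate([w*(np.array(proj(p,X))-u) for p,u,X,w in pts(v)])
s=least_squares(f,[.525,.13,-.104,.04,-.06,.034,.034],loss='soft_l1');print(s.x);print(np.round(f(s.x).reshape(-1,2),1).tolist())
x,y,a,xo,xt,z1,z2=s.x
for n,yy in(('mill',.097),('jar',-.097)):
    o=np.array([x,y,0])+Rz(a)@[xo,yy,.046];print(n,'origin',o,'axis',(Rz(a)@C)[:,2])
    if n=='mill':
        for q in([.0225,.025,.052],[.0225,-.025,.052],[.0225,.012,.118],[.0225,-.012,.118]):
            u,v=proj(W,o+Rz(a)@C@q);print(q,(u-220)*2.6,v*2.6)
    else:
        for q in([.0185,.021,.052],[.0185,-.021,.052],[.0185,.012,.098],[.0185,-.012,.098]):
            u,v=proj(W,o+Rz(a)@C@q);print(q,(u-220)*2.6,v*2.6)
E
```

```text
[ 0.525   0.1313 -0.1018  0.0472 -0.0559  0.0323  0.035 ]
[[0.2, -0.4], [2.4, -0.7], [1.8, 1.0], [-0.3, 1.2], [-1.4, -0.5], [-0.6, -0.3], [-0.8, 0.3], [-1.3, -0.0], [3.0, 0.7], [-0.8, 0.0], [-3.7, -0.3], [0.6, -0.4], [0.5, -0.5], [0.4, -0.1], [1.6, 0.3], [-0.5, -0.4], [-0.1, 0.1], [-0.6, -0.2], [-0.9, -0.2]]
mill origin [0.5818 0.223  0.046 ] axis [-0.4974  0.0508  0.866 ]
[0.0225, 0.025, 0.052] 194.3532729237095 230.60693038476725
[0.0225, -0.025, 0.052] 51.4990461072343 231.87788650783395
[0.0225, 0.012, 0.118] 140.3635449596759 325.0109725913692
[0.0225, -0.012, 0.118] 60.82631463164423 325.69670173557734
jar origin [0.5621 0.03   0.046 ] axis [-0.4974  0.0508  0.866 ]
[0.0185, 0.021, 0.052] 742.2753822819881 214.27741248891672
[0.0185, -0.021, 0.052] 620.8458804272461 215.36182663569377
[0.0185, 0.012, 0.098] 765.0779478515541 275.9880759382293
[0.0185, -0.012, 0.098] 688.2146951727901 276.66056772928704
```

arm_command:
  moves:
    - [-1, [0.15, -0.06, 0], -0.0013]
    - [-1, [0.35, -0.13, 0], -0.0013]
    - [-1, [0.55, -0.21, 0], -0.0013]
    - [-1, [0.75, -0.28, 0], -0.0013]
    - [-1, [0.92, -0.347, 0], -0.0013]
    - [-1, [0.924, -0.347, 0.1], -0.0013]
    - [-1, [0.924, -0.347, 0.25], -0.0013]
    - [-1, [0.924, -0.347, 0.4], -0.0013]
    - [-1, [0.924, -0.347, 0.55], -0.0013]
    - [-1, [0.924, -0.347, 0.65], -0.0013]
    - [-1, [0.924, -0.347, 0.69], -0.0013]
    - [-1, [0.924, -0.347, 0.69], -0.0013]
    - [-1, [0.924, -0.347, 0.69], -0.0013]

```text
time: 7.97
tool_pos: [0.5669, 0.2258, 0.2177]
tool_rot: [-0.0, 0.999, -0.05, 0.0]
contact_force: [0.7, 0.1, -2.7]
gripper_width: 0.433
grasp_force: 61.3
```

```bash
python3 - <<'E'
from rk import *
p=cam('wrist','w3.png');s=manip.state();print(s['time'],s['tool_pos'],s['tool_rot'],s['contact_force'])
T=cam('side','s3.png')
o=np.array([.5818,.2235,.046]);R=Rz(-.1018)@C
a=p['frame'][:,:,::-1].copy()
for q in([.0225,.025,.052],[.0225,-.025,.052],[-.02,.025,.052],[-.02,-.025,.052],[.0225,.012,.118],[.0225,-.012,.118]):
    u,v=proj(p,o+R@q);print(q,u,v);cv2.circle(a,(round(u),round(v)),2,(0,255,0),1)
b=cv2.resize(T['frame'][130:240,240:350,::-1],None,fx=4.3,fy=4.3,interpolation=2)[:480]
cv2.imwrite('pics/m3.png',np.hstack([cv2.resize(a[:, 160:480],None,fx=1,fy=1),b[:480,:480]]))
E
```

```text
8.0167 [0.5674 0.2259 0.2188] [-0.0003  0.9987 -0.0503  0.001 ] [ 0.3446 -0.0962 -2.9818]
[0.0225, 0.025, 0.052] 357.9755537958477 272.50029065483693
[0.0225, -0.025, 0.052] 290.4994425409565 272.4491942484396
[-0.02, 0.025, 0.052] 362.39678251756914 231.58700397013766
[-0.02, -0.025, 0.052] 286.45490448486987 231.53377033606992
[0.0225, 0.012, 0.118] 343.9313100196723 356.00885854883484
[0.0225, -0.012, 0.118] 304.93911366055056 355.9748526855677Traceback (most recent call last):
  File "<stdin>", line 9, in <module>
    return _nx.concatenate(arrs, 1, dtype=dtype, casting=casting)
           ~~~~~~~~~~~~~~~^^^^^^^^^^^^^^^^^^^^^^^^^^^^^^^^^^^^^^^
ValueError: all the input array dimensions except for the concatenation axis must match exactly, but along dimension 0, the array at index 0 has size 480 and the array at index 1 has size 473
```

```bash
python3 - <<'E'
import cv2,numpy as np
a=cv2.imread('pics/w3.png')[180:440,210:430];s=cv2.imread('pics/s3.png')[140:240,245:335]
for u,v in((358,272.5),(290.5,272.5),(362.4,231.6),(286.5,231.6),(344,356),(305,356)): cv2.circle(a,(round(u-210),round(v-180)),1,(0,255,0),-1)
a=cv2.resize(a,None,fx=2,fy=2,interpolation=2);s=cv2.resize(s,(300,333),interpolation=2)
o=np.zeros((520,740,3),np.uint8);o[:,:440]=a;o[:333,440:]=s;cv2.imwrite('pics/m3.png',o)
E
```

```text
(no output)
```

View pics/m3.png

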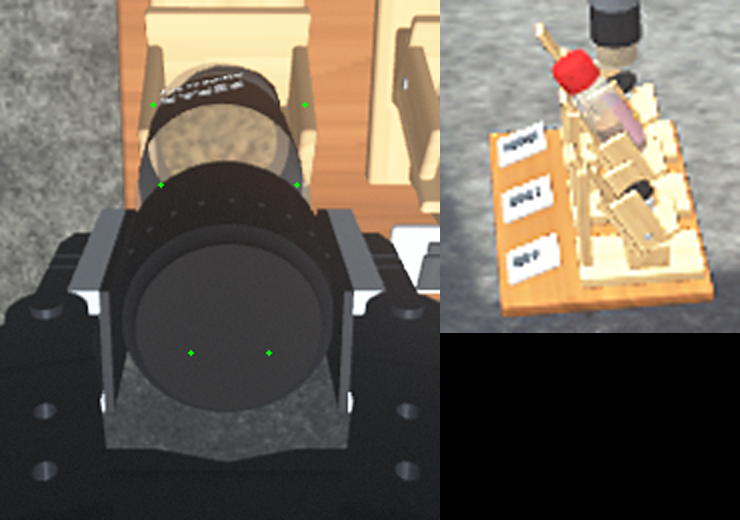

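arm_command:
  moves:
    - [-1, [-0.04, 0, 0], 0]
    - [-1, [-0.08, 0, 0], 0]
    - [-1, [-0.11, 0, 0], 0]
    - [-1, [-0.14, 0, 0], 0]
    - [-1, [-0.17, 0, 0], 0]
    - [-1, [-0.2, 0, 0], 0]
    - [-1, [-0.2, 0, 0], 0]

```text
time: 8.65
tool_pos: [0.5375, 0.2293, 0.2188]
tool_rot: [-0.001, 0.999, -0.05, 0.002]
contact_force: [4.8, 1.0, -0.1]
gripper_width: 0.436
grasp_force: 60.3
```

arm_command:
  moves:
    - [-1, [-0.02, 0, 0], 0]
    - [-1, [-0.04, 0, 0], 0]
    - [-1, [-0.06, 0, 0], 0]
    - [-1, [-0.08, 0, 0], 0]
    - [-1, [-0.1, 0, 0], 0]
    - [-1, [-0.1, 0, 0], 0]

```text
time: 9.15
tool_pos: [0.5226, 0.2306, 0.2184]
tool_rot: [-0.001, 0.999, -0.05, 0.001]
contact_force: [5.1, 2.0, 0.3]
gripper_width: 0.433
grasp_force: 60.2
```

```bash
python3 - <<'E'
from rk import *
p=cam('wrist','w4.png');s=manip.state();print(s['time'],s['tool_pos'],s['contact_force'],s['ft_torque'])
T=cam('side','s4.png')
a=cv2.imread('pics/w4.png')[150:410,210:430];s=cv2.imread('pics/s4.png')[125:235,250:330]
o=np.zeros((520,800,3),np.uint8);o[:,:440]=cv2.resize(a,None,fx=2,fy=2,interpolation=2);o[:495,440:]=cv2.resize(s,(360,495),interpolation=2);cv2.imwrite('pics/m4.png',o)
E
```

```text
9.2 [0.5227 0.2306 0.2183] [3.9742 2.1    1.3835] [ 0.2287 -1.0426 -0.0413]
```

View pics/m4.png

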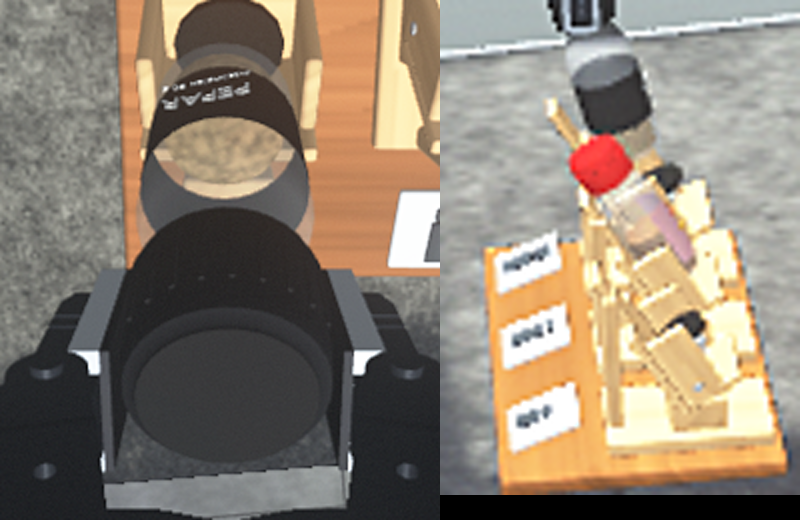

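arm_command:
  moves:
    - [-1, [-0.02, 0, 0], 0]
    - [-1, [-0.04, 0, 0], 0]
    - [-1, [-0.06, 0, 0], 0]
    - [-1, [-0.08, 0, 0], 0]
    - [-1, [-0.1, 0, 0], 0]
    - [-1, [-0.12, 0, 0], 0]
    - [-1, [-0.14, 0, 0.01], 0]
    - [-1, [-0.16, 0, 0.01], 0]
    - [-1, [-0.17, 0, 0.02], 0]
    - [-1, [-0.18, 0, 0.02], 0]
    - [-1, [-0.18, 0, 0.02], 0]

```text
time: 10.17
tool_pos: [0.4951, 0.2329, 0.2142]
tool_rot: [0.0, 0.999, -0.05, -0.0]
contact_force: [4.9, 0.3, 0.7]
gripper_width: 0.433
grasp_force: 60.4
```

arm_command:
  moves:
    - [-1, [-0.01, 0, 0], 0]
    - [-1, [-0.02, 0, 0.005], 0]
    - [-1, [-0.02, 0, 0.005], 0]

```text
time: 10.42
tool_pos: [0.4921, 0.2332, 0.2134]
tool_rot: [0.0, 0.999, -0.05, -0.0]
contact_force: [5.0, -0.3, -1.3]
gripper_width: 0.432
grasp_force: 60.4
```

```bash
python3 - <<'E'
from rk import *
s=manip.state();print(s['time'],s['tool_pos'],s['contact_force'],s['ft_torque'])
d=s['tool_pos']-[.5818,.2235,.046];d[2]-=.006;print((Rz(-.1018)@C).T@d)
p=cam('wrist','w5.png');T=cam('side','s5.png')
a=cv2.imread('pics/w5.png')[150:410,210:430];s=cv2.imread('pics/s5.png')[125:235,250:330]
o=np.zeros((520,800,3),np.uint8);o[:,:440]=cv2.resize(a,None,fx=2,fy=2,interpolation=2);o[:495,440:]=cv2.resize(s,(360,495),interpolation=2);cv2.imwrite('pics/m5.png',o)
E
```

```text
10.4167 [0.4921 0.2332 0.2134] [ 5.0082 -0.3047 -1.335 ] [ 0.0531 -1.1791  0.034 ]
[-0.0026 -0.0005  0.1849]
```

View pics/m5.png

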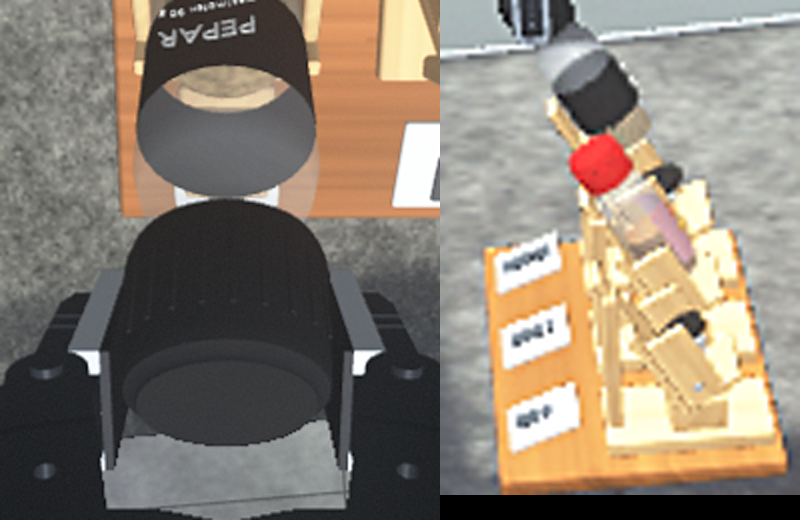

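arm_command:
  moves:
    - [-1, [-0.008, 0, 0.005], 0]
    - [-1, [-0.015, 0, 0.009], 0]
    - [-1, [-0.015, 0, 0.009], 0]

```text
time: 10.77
tool_pos: [0.4899, 0.2335, 0.2125]
tool_rot: [0.0, 0.999, -0.05, 0.0]
contact_force: [4.6, 0.4, -0.1]
gripper_width: 0.432
grasp_force: 60.5
```

arm_command:
  moves:
    - [-1, [0.01, 0, 0.017], 0]
    - [-1, [0.02, 0, 0.035], 0]
    - [-1, [0.03, 0, 0.052], 0]
    - [-1, [0.04, 0, 0.069], 0]
    - [-1, [0.05, 0, 0.087], 0]
    - [-1, [0.06, 0, 0.104], 0]
    - [-1, [0.06, 0, 0.104], 0]

```text
time: 11.35
tool_pos: [0.4994, 0.2325, 0.1958]
tool_rot: [-0.0, 0.999, -0.05, 0.0]
contact_force: [5.6, 0.0, -0.4]
gripper_width: 0.433
grasp_force: 60.2
```

arm_command:
  moves:
    - [-1, [-0.006, 0, 0.004], 0]
    - [-1, [-0.012, 0, 0.007], 0]
    - [-1, [-0.012, 0, 0.007], 0]
    - [-1, [-0.012, 0, 0.007], 0]

```text
time: 11.68
tool_pos: [0.4972, 0.2328, 0.1949]
tool_rot: [-0.0, 0.999, -0.05, -0.0]
contact_force: [5.4, 0.3, 0.3]
gripper_width: 0.432
grasp_force: 60.2
```

```bash
cat > st.py <<'E'
from rk import *
import sys
o=np.array([.5818,.2235,.046]) if sys.argv[1]=='m' else np.array([float(a) for a in sys.argv[2:4]]+[.046])
s=manip.state();d=s['tool_pos']-o;d[2]-=.006;R=Rz(-.1018)@C
print(s['time'],'tcp',s['tool_pos'],'P cradle mm',R.T@d*1000,'F cradle',R.T@s['contact_force'],'F',s['contact_force'],'tq',s['ft_torque'])
E
python3 st.py m
```

```text
11.6833 tcp [0.4972 0.2328 0.1949] P cradle mm [  2.2478  -0.6494 166.2534] F cradle [-4.7776 -0.7989 -2.4015] F [5.3918 0.2523 0.309 ] tq [ 0.0346 -1.3016  0.058 ]
```

arm_command:
  moves:
    - [-1, [-0.006, 0, 0.004], 0]
    - [-1, [-0.012, 0, 0.007], 0]
    - [-1, [-0.012, 0, 0.007], 0]

```text
time: 11.93
tool_pos: [0.4954, 0.233, 0.1941]
tool_rot: [-0.0, 0.999, -0.05, 0.0]
contact_force: [4.6, 0.1, 0.9]
gripper_width: 0.434
grasp_force: 60.0
```

arm_command:
  moves:
    - [-1, [-0.006, 0, 0.004], 0]
    - [-1, [-0.012, 0, 0.007], 0]
    - [-1, [-0.012, 0, 0.007], 0]

```text
time: 12.18
tool_pos: [0.4935, 0.2332, 0.1933]
tool_rot: [-0.0, 0.999, -0.05, -0.0]
contact_force: [4.5, 0.2, 3.0]
gripper_width: 0.433
grasp_force: 59.8
```

```bash
python3 st.py m
```

```text
12.1833 tcp [0.4935 0.2332 0.1933] P cradle mm [  6.2824  -0.7189 166.7885] F cradle [-5.3854 -0.6522  0.4063] F [4.5039 0.1955 3.0445] tq [ 0.0559 -1.2168  0.0384]
```

```bash
python3 - <<'E'
from rk import *
p=cam('wrist','w6.png');S=cam('side','s6.png');T=cam('top')
s=manip.state();P=s['tool_pos']-[0,0,.006];Ry=Rz(-.1018)
W=p['frame'][:,:,::-1].copy();W=cv2.resize(W[130:430,190:450],None,fx=1.7,fy=1.7,interpolation=2)
Si=cv2.resize(S['frame'][125:235,250:330,::-1].copy(),(350,481),interpolation=2)
def dr(img,pp,pts,off,sc,col):
    q=np.array([(np.array(proj(pp,X))-off)*sc for X in pts]);cv2.polylines(img,[np.round(q*8).astype(np.int32)],True,col,1,cv2.LINE_AA,3)
t=np.linspace(0,2*np.pi,40)
for f,col in((26,(255,0,0)),(30,(0,255,0)),(34,(0,0,255))):
    f=np.radians(f);ax=Ry@[-np.sin(f),0,np.cos(f)];ex=Ry@[np.cos(f),0,np.sin(f)];ey=Ry@[0,1,0]
    for h,r in((.128-.1145,.0185),(-.1145,.0225)):
        pts=[P+ax*h+r*(np.cos(a)*ex+np.sin(a)*ey) for a in t]
        dr(W,p,pts,np.array([190,130]),1.7,col);dr(Si,S,pts,np.array([250,125]),4.375,col)
o=np.array([.5818,.2235,.046]);R=Ry@C
pts=[o+R@q for q in([.0225,.012,.118],[.0225,-.012,.118],[.0225,-.012,.05],[.0225,.012,.05])]
dr(W,p,pts,np.array([190,130]),1.7,(0,255,255));dr(Si,S,pts,np.array([250,125]),4.375,(0,255,255))
out=np.zeros((510,800,3),np.uint8);out[:,:442]=W;out[:481,450:]=Si;cv2.imwrite('pics/m6.png',out)
E
```

```text
(no output)
```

View pics/m6.png

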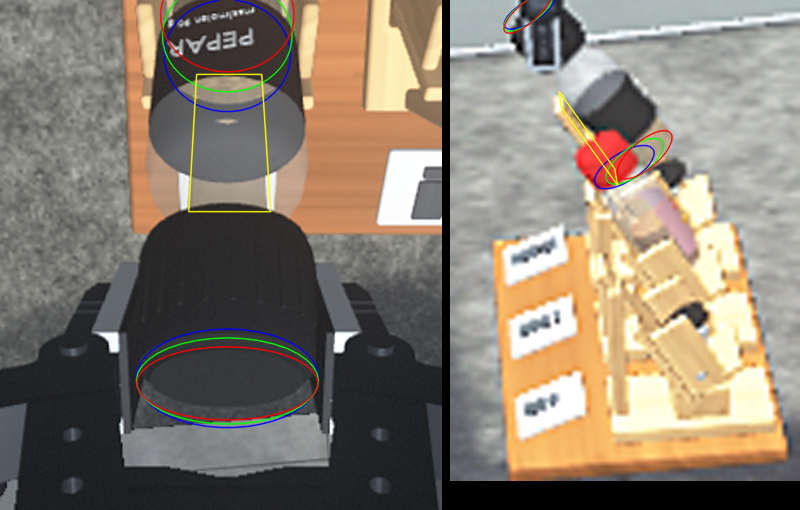

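```bash
cat > tilt.py <<'E'
from rk import *
def model(P,f,hg,Ry=Rz(-.1018),segs=((0,.0225),(.09,.0225),(.094,.0205),(.128,.0195)),dx=0):
    f=np.radians(f);ax=Ry@[-np.sin(f),0,np.cos(f)];ex=Ry@[np.cos(f),0,np.sin(f)];ey=Ry@[0,1,0]
    t=np.linspace(0,2*np.pi,40)
    return np.array([P+ex*dx+ax*(h-hg)+r*(np.cos(a)*ex+np.sin(a)*ey) for h,r in segs for a in t])
E
python3 - <<'E'
from tilt import *
s=manip.state();P=s['tool_pos']-[0,0,.006]
for n in('wrist','side','top'):
    p=cam(n)
    print(n,[(np.round(r['extent'],1).tolist(),round(r['confidence'],2)) for r in manip.search_frame(p,'mill')[:3]])
    for f in(22,26,30,34,38): print(f,np.round(bbox(p,model(P,f,.1145)),1))
# wrist: column profile above body at u near axis: print gradient rows
p=cam('wrist');a=p['frame'].astype(int)
for u in(300,324,345): print(u,a[60:215:4,u].mean(1).round().astype(int).tolist())
E
```

```text
wrist [([273.5, 101.2, 374.6, 367.4], 0.66)]
22 [266.6 141.8 380.3 384.6]
26 [266.8 129.7 380.1 382.5]
30 [267.  117.5 379.9 380.2]
34 [267.3 105.2 379.6 377.6]
38 [267.6  92.7 379.3 374.9]
side [([316.2, 284.9, 344.4, 360.4], 0.65), ([267.8, 131.7, 299.7, 163.1], 0.59)]
22 [262.  123.4 294.3 168.9]
26 [262.  123.3 296.5 168. ]
30 [261.9 123.1 298.6 167. ]
34 [261.9 123.  300.6 165.8]
38 [262.  122.9 302.5 164.5]
top [([171.4, 227.2, 194.5, 258.4], 0.98), ([440.3, 244.3, 471.2, 269.0], 0.9), ([452.6, 273.7, 489.9, 295.7], 0.8)]
22 [162.3 237.2 195.2 271.2]
26 [162.3 234.5 195.2 271.3]
30 [162.3 232.  195.1 271.4]
34 [162.3 229.5 194.9 271.4]
38 [162.4 227.2 194.7 271.4]
300 [222, 223, 223, 137, 223, 224, 221, 224, 218, 217, 217, 218, 74, 90, 91, 100, 109, 102, 78, 51, 62, 199, 51, 66, 59, 47, 47, 48, 46, 47, 136, 136, 93, 92, 93, 93, 96, 103, 106]
324 [208, 209, 210, 142, 223, 222, 221, 224, 219, 225, 58, 98, 93, 117, 122, 120, 121, 54, 54, 48, 74, 53, 86, 113, 157, 50, 50, 51, 51, 161, 155, 146, 143, 99, 102, 149, 107, 111, 117]
345 [218, 218, 219, 146, 222, 223, 220, 223, 219, 219, 218, 214, 76, 97, 112, 122, 123, 125, 67, 55, 54, 56, 54, 53, 53, 53, 50, 53, 52, 54, 143, 146, 97, 101, 101, 102, 107, 109, 113]
```

```bash
python3 - <<'E'
from tilt import *
p=cam('wrist');s=manip.state()
q=s['tool_rot'];Q=lambda q:np.array([[1-2*(q[2]**2+q[3]**2),2*(q[1]*q[2]-q[0]*q[3]),2*(q[1]*q[3]+q[0]*q[2])],[2*(q[1]*q[2]+q[0]*q[3]),1-2*(q[1]**2+q[3]**2),2*(q[2]*q[3]-q[0]*q[1])],[2*(q[1]*q[3]-q[0]*q[2]),2*(q[2]*q[3]+q[0]*q[1]),1-2*(q[1]**2+q[2]**2)]])
R0=np.asarray(p['R']);t0=np.asarray(p['t'])
for n,tp in(('w3',[.5674,.2259,.2188]),('w4',[.5227,.2306,.2183]),('w5',[.4921,.2332,.2134]),('w6',s['tool_pos'])):
    tp=np.array(tp);c=dict(p);c['t']=t0+R0@(s['tool_pos']-tp)
    a=cv2.imread(f'pics/{n}.png').astype(int)[:,323:326].mean((1,2)).round().astype(int)
    print(n,'rows40+3k',a[40:260:3].tolist())
    print({f:[round(b,1) for b in bbox(c,model(tp-[0,0,.006],f,.1145))[[1,3]]] for f in range(-4,44,4)})
E
```

```text
w3 rows40+3k [116, 104, 111, 116, 103, 115, 114, 109, 129, 118, 123, 132, 124, 142, 141, 132, 148, 134, 134, 144, 173, 145, 131, 135, 129, 126, 139, 127, 151, 147, 127, 135, 136, 126, 139, 137, 139, 163, 118, 167, 149, 217, 216, 216, 216, 216, 216, 217, 140, 218, 228, 226, 228, 223, 223, 221, 223, 219, 80, 116, 53, 100, 55, 57, 130, 150, 147, 153, 154, 146, 149, 133, 144, 163]
{-4: [np.float64(217.9), np.float64(391.1)], 0: [np.float64(206.3), np.float64(391.0)], 4: [np.float64(194.7), np.float64(390.5)], 8: [np.float64(183.1), np.float64(389.7)], 12: [np.float64(171.4), np.float64(388.6)], 16: [np.float64(159.6), np.float64(387.2)], 20: [np.float64(147.7), np.float64(385.5)], 24: [np.float64(135.7), np.float64(383.6)], 28: [np.float64(123.6), np.float64(381.4)], 32: [np.float64(111.4), np.float64(378.9)], 36: [np.float64(98.9), np.float64(376.3)], 40: [np.float64(86.3), np.float64(373.5)]}
w4 rows40+3k [136, 164, 141, 126, 133, 128, 121, 129, 133, 125, 141, 141, 122, 139, 133, 126, 135, 137, 127, 156, 125, 165, 212, 214, 214, 214, 214, 201, 175, 226, 226, 224, 226, 222, 221, 220, 11
[... 1762 characters left out ...]
, 61, 106, 183, 53, 50, 51, 51, 50, 143, 147, 144, 146, 145, 140, 101, 102, 112, 153, 110, 113, 114, 117, 115, 115, 114, 113, 111, 112, 111, 152, 153, 150, 148, 43, 43, 42, 43]
{-4: [np.float64(217.9), np.float64(391.1)], 0: [np.float64(206.3), np.float64(391.0)], 4: [np.float64(194.7), np.float64(390.5)], 8: [np.float64(183.1), np.float64(389.7)], 12: [np.float64(171.4), np.float64(388.6)], 16: [np.float64(159.6), np.float64(387.2)], 20: [np.float64(147.7), np.float64(385.5)], 24: [np.float64(135.7), np.float64(383.6)], 28: [np.float64(123.6), np.float64(381.4)], 32: [np.float64(111.4), np.float64(378.9)], 36: [np.float64(98.9), np.float64(376.3)], 40: [np.float64(86.3), np.float64(373.5)]}
```

arm_command:
  moves:
    - [-1, [0.01, 0.002, -0.02], 0]
    - [-1, [0.0, 0.005, -0.04], 0]
    - [-1, [-0.016, 0.005, -0.068], 0]
    - [-1, [-0.016, 0.005, -0.068], 0]

```text
time: 13.07
tool_pos: [0.4897, 0.2324, 0.2032]
tool_rot: [0.001, 0.999, -0.05, -0.002]
contact_force: [0.6, -0.4, -2.2]
gripper_width: 0.434
grasp_force: 60.4
```

```bash
python3 st.py m; cat >> tilt.py <<'E'
def foot(n,u=324):
    p=cam('wrist',n+'.png');s=manip.state();P=s['tool_pos']-[0,0,.006]
    a=p['frame'].astype(int)[:,u-1:u+2].mean((1,2)).round().astype(int)
    print('rows60+2k',a[60:200:2].tolist());print({f:round(float(bbox(p,model(P,f,.1145))[1])) for f in range(20,44,4)})
    return p
E
python3 -c "
from tilt import *
foot('w7')"
```

```text
13.0667 tcp [0.4897 0.2324 0.2032] P cradle mm [  4.5261   0.509  177.2319] F cradle [ 0.5376  0.3791 -2.1865] F [ 0.5859 -0.4409 -2.1624] tq [-0.1354 -0.1585 -0.0445]
rows60+2k [211, 211, 211, 202, 132, 215, 224, 223, 223, 222, 221, 223, 222, 219, 219, 224, 85, 58, 67, 67, 68, 67, 67, 87, 96, 96, 96, 121, 112, 118, 119, 114, 119, 115, 121, 61, 53, 53, 52, 50, 103, 122, 49, 53, 51, 62, 149, 92, 116, 155, 100, 50, 49, 51, 49, 50, 49, 49, 134, 150, 152, 152, 147, 146, 137, 144, 187, 154, 99, 102]
{20: 147, 24: 135, 28: 123, 32: 111, 36: 98, 40: 86}
```

arm_command:
  moves:
    - [-1, [-0.06, 0, -0.11], 0]
    - [-1, [-0.13, 0, -0.23], 0]
    - [-1, [-0.2, 0, -0.35], 0]
    - [-1, [-0.26, 0, -0.45], 0]
    - [-1, [-0.36, 0, -0.39], 0]
    - [-1, [-0.46, 0, -0.33], 0]
    - [-1, [-0.56, 0, -0.27], 0]
    - [-1, [-0.667, 0, -0.215], 0]
    - [-1, [-0.63, 0, -0.15], 0]
    - [-1, [-0.58, 0, -0.07], 0]
    - [-1, [-0.533, 0, 0.015], 0]
    - [-1, [-0.533, 0, 0.015], 0]
    - [-1, [-0.533, 0, 0.015], 0]

```text
time: 14.2
tool_pos: [0.4103, 0.2402, 0.1997]
tool_rot: [0.001, 0.999, -0.051, -0.003]
contact_force: [-0.2, 0.1, -3.3]
gripper_width: 0.435
grasp_force: 61.2
```

```bash
python3 st.py m; python3 -c "
from tilt import *
foot('w8')"
```

```text
14.2 tcp [0.4103 0.2402 0.1997] P cradle mm [ 75.3796   0.7694 214.0137] F cradle [ 1.8133 -0.1333 -2.8027] F [-0.1546  0.1498 -3.3338] tq [0.0397 0.1199 0.0011]
rows60+2k [132, 133, 134, 134, 134, 134, 135, 131, 184, 221, 226, 226, 225, 216, 153, 150, 151, 152, 149, 145, 142, 136, 252, 255, 255, 161, 127, 129, 122, 118, 118, 123, 118, 120, 118, 123, 67, 55, 57, 55, 52, 106, 119, 52, 53, 53, 116, 117, 168, 73, 183, 47, 51, 51, 50, 50, 51, 49, 42, 156, 152, 156, 150, 152, 146, 139, 132, 132, 122, 99]
{20: 146, 24: 134, 28: 122, 32: 109, 36: 97, 40: 84}
```

arm_command:
  moves:
    - [-1, [0.03, 0, -0.017], 0]
    - [-1, [0.055, 0, -0.032], 0]
    - [-1, [0.07, 0, -0.04], 0]
    - [-1, [0.08, 0, -0.046], 0]
    - [-1, [0.089, 0, -0.051], 0]
    - [-1, [0.089, 0, -0.051], 0]

```text
time: 14.75
tool_pos: [0.4248, 0.2394, 0.2093]
tool_rot: [-0.0, 0.999, -0.05, -0.0]
contact_force: [-0.3, 0.7, -2.0]
gripper_width: 0.433
grasp_force: 61.1
```

```bash
python3 st.py m; cat >> tilt.py <<'E'
def label(rows,u=324):
    # wrist cam rows of label far edge -> tilt, calibrated on upright w3 (row 220 at tilt 0)
    p=cam('wrist');s=manip.state();P=s['tool_pos']-[0,0,.006]
    g=lambda f,h:bbox(p,model(P,f,.1145,segs=((h,.0225),)))[1]
    from scipy.optimize import brentq
    for f0 in(-2,0,2):
        h=brentq(lambda h:g(f0,h)-220,-.01,.06)
        print('f0',f0,'h',round(h,4),{r:round(brentq(lambda f:g(f,h)-r,-5,50),1) for r in rows})
def edge(u=324):
    p=cam('wrist');a=p['frame'].astype(int)[:,u-1:u+2].mean((1,2)).round().astype(int)
    print('rows90+',a[90:160].tolist())
E
python3 -c "
from tilt import *
label([184,142,127,130,132]);edge()"
```

```text
14.75 tcp [0.4248 0.2394 0.2093] P cradle mm [ 57.9792   0.088  215.1133] F cradle [ 1.3331 -0.6386 -1.5633] F [-0.306   0.6732 -2.0204] tq [ 0.0873  0.2958 -0.0016]
f0 -2 h 0.0281 {184: 13.2, 142: 31.4, 127: 38.1, 130: 36.8, 132: 35.9}
f0 0 h 0.0407 {184: 17.4, 142: 39.9, 127: 49.3, 130: 47.3, 132: 46.0}Traceback (most recent call last):
  File "<string>", line 3, in <module>
    label([184,142,127,130,132]);edge()
    ~~~~~^^^^^^^^^^^^^^^^^^^^^^^
  File "tilt.py", line 18, in label
    print('f0',f0,'h',round(h,4),{r:round(brentq(lambda f:g(f,h)-r,-5,50),1) for r in rows})
                                          ~~~~~~^^^^^^^^^^^^^^^^^^^^^^^^^
    r = _zeros._brentq(f, a, b, xtol, rtol, maxiter, args, full_output, disp)
ValueError: f(a) and f(b) must have different signs
```

arm_command:
  moves:
    - [-1, [0.012, 0, -0.007], 0]
    - [-1, [0.023, 0, -0.013], 0]
    - [-1, [0.023, 0, -0.013], 0]

```text
time: 15.05
tool_pos: [0.4275, 0.239, 0.2105]
tool_rot: [0.0, 0.999, -0.05, -0.001]
contact_force: [-4.1, -0.1, -4.0]
gripper_width: 0.43
grasp_force: 61.3
```

```bash
python3 st.py m;python3 -c "
from tilt import *
edge()"
```

```text
15.05 tcp [0.4275 0.239  0.2105] P cradle mm [ 55.0498   0.2451 214.8273] F cradle [ 5.5042  0.483  -1.3993] F [-4.0952 -0.0672 -3.964 ] tq [ 0.1251  1.0814 -0.0377]
rows90+ [140, 144, 144, 145, 145, 144, 145, 145, 145, 145, 146, 146, 145, 145, 146, 145, 145, 146, 145, 146, 146, 146, 146, 146, 145, 144, 155, 188, 222, 231, 234, 235, 235, 235, 234, 235, 228, 174, 125, 124, 127, 127, 125, 126, 132, 94, 62, 60, 59, 60, 60, 58, 58, 54, 85, 113, 179, 140, 72, 56, 59, 58, 58, 56, 54, 166, 161, 84, 120, 190]
```

arm_command:
  moves:
    - [-1, [0.01, 0, -0.006], 0]
    - [-1, [0.02, 0, -0.012], 0]
    - [-1, [0.03, 0, -0.017], 0]
    - [-1, [0.04, 0, -0.023], 0]
    - [-1, [0.047, 0, -0.027], 0]
    - [-1, [0.047, 0, -0.027], 0]

```text
time: 15.6
tool_pos: [0.4348, 0.2382, 0.2148]
tool_rot: [0.0, 0.999, -0.05, -0.001]
contact_force: [-5.1, 0.3, -3.3]
gripper_width: 0.434
grasp_force: 62.1
```

```bash
python3 st.py m;python3 -c "
from tilt import *
edge()"
```

```text
15.6 tcp [0.4348 0.2382 0.2148] P cradle mm [ 46.5387   0.2683 214.8793] F cradle [ 6.0351  0.2375 -0.2978] F [-5.0755  0.2798 -3.2754] tq [ 0.1068  1.3341 -0.0118]
rows90+ [132, 131, 177, 208, 225, 229, 228, 228, 229, 229, 229, 230, 232, 212, 153, 132, 134, 135, 134, 135, 134, 135, 134, 136, 135, 135, 136, 135, 136, 135, 136, 135, 135, 135, 135, 135, 135, 136, 136, 136, 134, 133, 159, 197, 219, 226, 227, 228, 228, 227, 228, 220, 158, 113, 111, 112, 105, 70, 51, 53, 53, 53, 52, 50, 76, 97, 117, 88, 56, 50]
```

arm_command:
  moves:
    - [-1, [-0.046, 0, 0.027], 0]
    - [-1, [-0.09, 0, -0.05], 0]
    - [-1, [-0.14, 0, -0.14], 0]
    - [-1, [-0.196, 0, -0.233], 0]
    - [-1, [-0.1, 0, -0.288], 0]
    - [-1, [0.0, 0, -0.345], 0]
    - [-1, [0.1, 0, -0.404], 0]
    - [-1, [0.177, 0, -0.448], 0]
    - [-1, [0.24, 0, -0.34], 0]
    - [-1, [0.3, 0, -0.235], 0]
    - [-1, [0.36, 0, -0.13], 0]
    - [-1, [0.42, 0, -0.026], 0]
    - [-1, [0.46, 0, 0.043], 0]
    - [-1, [0.46, 0, 0.043], 0]

```text
time: 16.82
tool_pos: [0.5038, 0.2308, 0.2068]
tool_rot: [0.001, 0.999, -0.051, -0.001]
contact_force: [-0.7, -0.4, -3.3]
gripper_width: 0.432
grasp_force: 62.0
```

arm_command:
  moves:
    - [-1, [-0.015, 0, 0.008], 0]
    - [-1, [-0.03, 0, 0.017], 0]
    - [-1, [-0.03, 0, 0.017], 0]

```text
time: 17.07
tool_pos: [0.4993, 0.2322, 0.2073]
tool_rot: [-0.0, 0.999, -0.05, 0.001]
contact_force: [-0.2, -0.9, -3.0]
gripper_width: 0.426
grasp_force: 62.0
```

```bash
python3 st.py m;python3 -c "
from tilt import *
edge();foot('w9')"
```

```text
17.0667 tcp [0.4993 0.2322 0.2073] P cradle mm [ -5.7808  -0.2594 175.9899] F cradle [ 1.5754  0.8658 -2.5627] F [-0.1705 -0.8529 -3.0071] tq [0.0469 0.1352 0.0115]
rows90+ [225, 225, 224, 224, 224, 223, 223, 223, 224, 224, 224, 223, 222, 221, 220, 219, 219, 220, 223, 205, 112, 51, 57, 65, 68, 69, 69, 69, 69, 68, 68, 68, 68, 66, 74, 92, 97, 95, 94, 95, 98, 111, 114, 108, 108, 112, 116, 111, 107, 109, 112, 110, 111, 108, 72, 51, 52, 53, 54, 52, 51, 58, 94, 108, 128, 85, 48, 50, 52, 49]
rows60+2k [128, 127, 149, 114, 144, 143, 202, 211, 211, 210, 211, 211, 216, 130, 217, 224, 224, 224, 222, 223, 225, 222, 220, 219, 221, 142, 55, 67, 69, 67, 67, 67, 74, 96, 95, 98, 114, 108, 116, 108, 112, 110, 70, 52, 53, 49, 96, 120, 49, 51, 46, 176, 85, 111, 189, 53, 49, 48, 50, 50, 50, 47, 139, 141, 151, 151, 147, 155, 143, 154]
{20: 148, 24: 136, 28: 124, 32: 112, 36: 99, 40: 87}
```

arm_command:
  moves:
    - [-1, [-0.009, 0, 0.005], 0]
    - [-1, [-0.017, 0, 0.01], 0]
    - [-1, [-0.017, 0, 0.01], 0]

```text
time: 17.42
tool_pos: [0.4976, 0.2323, 0.2056]
tool_rot: [-0.0, 0.999, -0.05, 0.002]
contact_force: [1.2, -0.2, -0.3]
gripper_width: 0.434
grasp_force: 62.3
```

```bash
python3 st.py m
```

```text
17.4167 tcp [0.4976 0.2323 0.2056] P cradle mm [ -3.5205  -0.1603 175.3806] F cradle [-0.8714  0.1123 -0.9029] F [ 1.1884 -0.2343 -0.3462] tq [-0.0311 -0.3187 -0.0117]
```

arm_command:
  moves:
    - [-1, [-0.006, 0, 0.003], 0]
    - [-1, [-0.012, 0, 0.007], 0]
    - [-1, [-0.012, 0, 0.007], 0]

```text
time: 17.67
tool_pos: [0.4962, 0.2324, 0.2048]
tool_rot: [-0.0, 0.999, -0.05, 0.002]
contact_force: [3.5, -0.2, 1.7]
gripper_width: 0.431
grasp_force: 62.4
```

```bash
python3 st.py m
```

```text
17.6667 tcp [0.4962 0.2324 0.2048] P cradle mm [ -1.8289  -0.1621 175.3518] F cradle [-3.8419 -0.1695 -0.2912] F [ 3.472  -0.1843  1.6688] tq [-0.0468 -0.7715  0.0234]
```

arm_command:
  moves:
    - [-1, [0.016, 0.001, 0.014], 0]
    - [-1, [0.026, 0.002, 0.031], 0]
    - [-1, [0.036, 0.002, 0.049], 0]
    - [-1, [0.046, 0.002, 0.066], 0]
    - [-1, [0.056, 0.002, 0.084], 0]
    - [-1, [0.066, 0.002, 0.101], 0]
    - [-1, [0.066, 0.002, 0.101], 0]

```text
time: 18.25
tool_pos: [0.5056, 0.2309, 0.1878]
tool_rot: [-0.0, 0.999, -0.05, 0.001]
contact_force: [5.5, -0.2, -0.2]
gripper_width: 0.433
grasp_force: 62.2
```

```bash
python3 st.py m
```

```text
18.25 tcp [0.5056 0.2309 0.1878] P cradle mm [ -1.6102   0.3641 155.8653] F cradle [-4.6072 -0.3867 -2.947 ] F [ 5.4745 -0.1706 -0.2486] tq [ 0.0363 -1.3998  0.0251]
```

arm_command:
  moves:
    - [-1, [0.01, 0, 0.0], 0]
    - [-1, [0.019, 0, 0.015], 0]
    - [-1, [0.029, 0, 0.03], 0]
    - [-1, [0.029, 0, 0.03], 0]

```text
time: 18.58
tool_pos: [0.5093, 0.2304, 0.1828]
tool_rot: [0.0, 0.999, -0.05, -0.0]
contact_force: [4.7, 0.5, -1.0]
gripper_width: 0.431
grasp_force: 62.2
```

```bash
python3 st.py m
```

```text
18.5833 tcp [0.5093 0.2304 0.1828] P cradle mm [ -2.3234   0.4957 149.7407] F cradle [-3.5083 -1.0228 -3.1806] F [ 4.7086  0.5472 -1.0003] tq [ 0.0781 -1.1033 -0.006 ]
```

arm_command:
  moves:
    - [-1, [0.005, 0, 0.009], 0]
    - [-1, [0.01, 0, 0.0175], 0]
    - [-1, [0.01, 0, 0.0175], 0]

```text
time: 18.83
tool_pos: [0.5107, 0.2303, 0.1808]
tool_rot: [0.0, 0.999, -0.05, -0.0]
contact_force: [4.2, -0.4, 0.7]
gripper_width: 0.432
grasp_force: 62.3
```

```bash
python3 st.py m
```

```text
18.8333 tcp [0.5107 0.2303 0.1808] P cradle mm [ -2.5489   0.4479 147.2649] F cradle [-4.0354 -0.0069 -1.5209] F [ 4.2339 -0.4256  0.7006] tq [-0.04   -0.8641  0.0071]
```

arm_command:
  moves:
    - [-1, [0.0035, 0, 0.006], 0]
    - [-1, [0.007, 0, 0.012], 0]
    - [-1, [0.007, 0, 0.012], 0]

```text
time: 19.08
tool_pos: [0.5118, 0.2302, 0.1792]
tool_rot: [0.0, 0.999, -0.05, -0.0]
contact_force: [3.7, -0.2, 1.1]
gripper_width: 0.43
grasp_force: 62.4
```

```bash
python3 st.py m
```

```text
19.0833 tcp [0.5118 0.2302 0.1792] P cradle mm [ -2.672    0.407  145.3642] F cradle [-3.7555 -0.1536 -0.8408] F [ 3.6694 -0.2204  1.1496] tq [-0.0267 -0.7536  0.0085]
```

arm_command:
  moves:
    - [-1, [0.0035, 0, 0.006], 0]
    - [-1, [0.007, 0, 0.012], 0]
    - [-1, [0.007, 0, 0.012], 0]

```text
time: 19.33
tool_pos: [0.5126, 0.2302, 0.178]
tool_rot: [0.0, 0.999, -0.05, -0.001]
contact_force: [0.6, -1.0, 5.3]
gripper_width: 0.434
grasp_force: 62.8
```

```bash
python3 st.py m
```

```text
19.3333 tcp [0.5126 0.2302 0.178 ] P cradle mm [ -2.8211   0.364  143.9188] F cradle [-3.315   0.9389  4.2571] F [ 0.6431 -1.0094  5.3443] tq [-0.148  -0.2462 -0.006 ]
```

arm_command:
  moves:
    - [-1, [0.0035, 0, 0.006], 0]
    - [-1, [0.0035, 0, 0.006], 0]

```text
time: 19.5
tool_pos: [0.5129, 0.2302, 0.1777]
tool_rot: [0.0, 0.999, -0.05, -0.001]
contact_force: [-1.4, -1.8, 7.1]
gripper_width: 0.433
grasp_force: 63.1
```

```bash
python3 st.py m;python3 -c "
from tilt import *
edge();foot('w10')"
```

```text
19.5 tcp [0.5129 0.2302 0.1777] P cradle mm [ -2.9372   0.2917 143.4809] F cradle [-2.495   1.9709  6.7402] F [-1.4034 -1.8378  7.0847] tq [-0.1646  0.1216  0.0277]
rows90+ [211, 211, 211, 211, 211, 211, 211, 211, 211, 212, 213, 204, 153, 136, 158, 208, 220, 223, 225, 225, 224, 224, 224, 223, 222, 221, 222, 223, 225, 225, 214, 196, 192, 192, 196, 140, 93, 109, 116, 111, 109, 114, 117, 115, 110, 111, 113, 113, 111, 112, 103, 70, 55, 56, 55, 56, 56, 54, 51, 92, 103, 112, 86, 58, 53, 55, 52, 52, 48, 111]
rows60+2k [123, 119, 115, 125, 141, 134, 125, 132, 149, 120, 136, 163, 158, 210, 211, 210, 211, 211, 211, 211, 213, 154, 159, 221, 225, 224, 223, 222, 223, 224, 215, 191, 196, 93, 115, 108, 119, 110, 112, 112, 104, 56, 57, 55, 53, 103, 86, 54, 54, 48, 159, 88, 107, 189, 56, 52, 51, 51, 51, 51, 49, 115, 151, 151, 151, 153, 145, 156, 142, 144]
{20: 148, 24: 136, 28: 123, 32: 111, 36: 99, 40: 86}
```

arm_command:
  moves:
    - [-1, [-0.003, 0, -0.005], 0]
    - [-0.1, [-0.003, 0, -0.005], 0]
    - [0.1, [-0.003, 0, -0.005], 0]
    - [0.3, [-0.003, 0, -0.005], 0]
    - [0.3, [-0.003, 0, -0.005], 0]
    - [0.3, [-0.003, 0, -0.005], 0]

```text
time: 20.1
tool_pos: [0.5122, 0.2301, 0.1764]
tool_rot: [0.0, 0.999, -0.05, -0.001]
contact_force: [-0.3, 0.1, 0.3]
gripper_width: 0.649
grasp_force: 0.0
```

```bash
python3 st.py m;python3 -c "
from tilt import *
edge();foot('w11')"
```

```text
20.1 tcp [0.5122 0.2301 0.1764] P cradle mm [ -1.7241   0.5346 142.7052] F cradle [ 0.0879 -0.0999  0.4233] F [-0.2761  0.1287  0.3227] tq [ 0.0294  0.0206 -0.0502]
rows90+ [211, 211, 211, 211, 212, 212, 212, 211, 212, 215, 179, 140, 137, 179, 217, 222, 224, 225, 225, 224, 224, 223, 223, 222, 222, 222, 224, 225, 224, 223, 213, 195, 191, 194, 157, 101, 86, 108, 115, 112, 109, 113, 117, 117, 113, 115, 116, 115, 113, 117, 85, 57, 56, 56, 57, 55, 56, 56, 56, 84, 128, 134, 82, 52, 55, 53, 54, 53, 50, 82]
rows60+2k [122, 119, 118, 138, 139, 129, 125, 143, 157, 117, 156, 137, 192, 212, 211, 211, 211, 211, 212, 212, 183, 137, 209, 223, 224, 224, 223, 221, 224, 224, 219, 190, 197, 81, 113, 109, 117, 114, 116, 115, 100, 54, 56, 56, 54, 105, 116, 54, 54, 51, 103, 113, 133, 147, 78, 51, 50, 52, 51, 50, 44, 138, 146, 151, 150, 148, 153, 146, 149, 148]
{20: 147, 24: 135, 28: 123, 32: 111, 36: 98, 40: 86}
```

arm_command:
  moves:
    - [0.5, [0, 0, -0.1], 0]
    - [0.7, [0, 0, -0.3], 0]
    - [1, [0, 0, -0.55], 0]
    - [1, [0, 0, -0.8], 0]
    - [1, [0, 0, -1], 0]

```text
time: 20.62
tool_pos: [0.5131, 0.2302, 0.3304]
tool_rot: [-0.0, 0.999, -0.05, 0.001]
contact_force: [0.7, 0.7, 0.5]
gripper_width: 0.998
grasp_force: 0.0
```

arm_command:
  moves:
    - [1, [-0.05, 0.25, 0], 0]
    - [1, [-0.1, 0.5, 0], 0]
    - [1, [-0.13, 0.75, 0], 0]
    - [1, [-0.13, 1, 0], 0]
    - [1, [-0.13, 1, 0], 0]
    - [1, [-0.13, 1, 0], 0]

```text
time: 21.12
tool_pos: [0.4783, 0.0814, 0.3276]
tool_rot: [-0.0, 0.999, -0.052, 0.0]
contact_force: [0.5, 0.6, 0.5]
gripper_width: 1.001
grasp_force: 0.0
```

```bash
python3 - <<'E'
from tilt import *
import pickle
p=cam('wrist','w12.png');s=manip.state();print(s['time'],s['tool_pos'],s['tool_rot'],s['contact_force'])
pickle.dump(p,open('w12.pkl','wb'))
o=np.array([.5621,.0300,.046]);R=Rz(-.1018)@C
def pix(q,o):return np.array(proj(p,o+R@q))
om=np.array([.5818,.2235,.046])
b=np.array([pix(q,o) for q in([-.02,.027,0],[.0185,-.027,.1],[-.02,-.027,.0],[.02,.027,.1])]);print(b.round())
bm=np.array([pix(q,om) for q in([-.02,.027,0],[.0225,-.027,.14],[-.02,-.027,.0],[.02,.027,.14])]);print(bm.round())
for t in('jar_unit_pad','jar_unit_cradle','mill'):print(t,[(np.round(r['extent']).astype(int).tolist(),round(r['confidence'],2)) for r in manip.search_frame(p,t)[:2]])
j=np.clip([b[:,0].min()-15,b[:,1].min()-25,b[:,0].max()+15,b[:,1].max()+15],0,639).astype(int)
print(j)
a=p['frame'][:,:,::-1].copy()
A=cv2.resize(a[max(j[1],0):j[3],j[0]:j[2]],None,fx=3.4,fy=3.4,interpolation=cv2.INTER_CUBIC)[:600,:490]
for q,c in(([.0185,.021,.052],(0,255,0)),([.0185,-.021,.052],(0,255,0)),([.0185,.012,.098],(255,0,0)),([.0185,-.012,.098],(255,0,0)),([0,0,.035],(0,255,255))):
    u=(pix(q,o)-j[:2])*3.4;print(u);cv2.circle(A,(int(u[0]),int(u[1])),3,c,1)
m=np.clip([bm[:,0].min()-25,bm[:,1].min()-20,bm[:,0].max()+25,bm[:,1].max()+30],0,639).astype(int);print(m)
B=cv2.resize(a[m[1]:min(m[3],480),m[0]:m[2]],None,fx=2,fy=2)[:600,:300]
out=np.zeros((600,800,3),np.uint8);out[:A.shape[0],:A.shape[1]]=A;out[:B.shape[0],495:495+B.shape[1]]=B;cv2.imwrite('pics/m12.png',out)
E
```

```text
21.1667 [0.4784 0.0825 0.3275] [-0.0003  0.9987 -0.0511  0.0001] [ 0.2676 -0.1969 -0.4533]
[[393.  95.]
 [341. 189.]
 [339.  95.]
 [403. 190.]]
[[197.  96.]
 [102. 224.]
 [143.  96.]
 [168. 222.]]
jar_unit_pad [([352, 121, 382, 151], 0.61)]
jar_unit_cradle [([333, 100, 400, 195], 0.75), ([94, 107, 184, 231], 0.5)]
mill [([96, 107, 184, 228], 0.83)]
[323  70 417 204]
[224.5308 298.355 ]
[ 76.8012 298.7935]
[212.2252 398.1802]
[119.4089 398.4424]
[150.9914 208.9764]
[ 77  75 222 253]
```

View pics/m12.png

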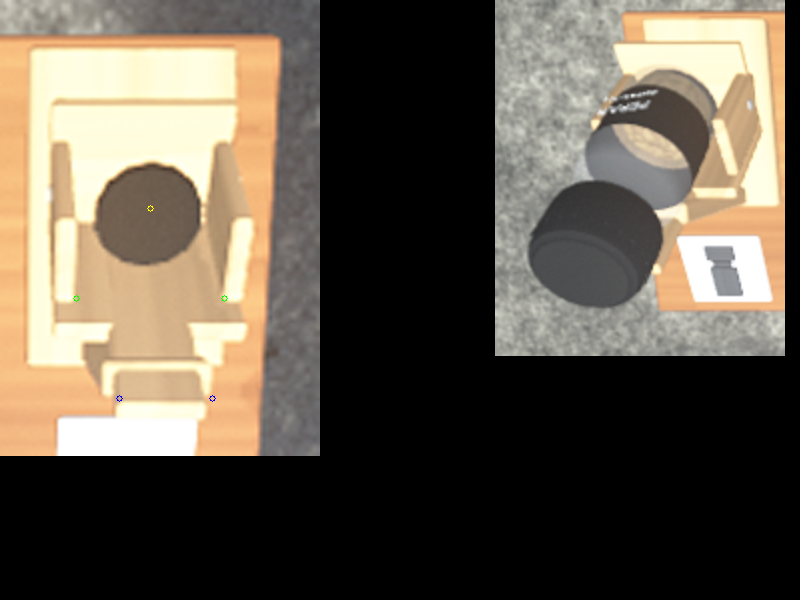

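arm_command:
  moves:
    - [1, [0, 0.25, 0], 0]
    - [1, [0, 0.5, 0], 0]
    - [1, [0, 0.75, 0], 0]
    - [1, [0, 1, 0], 0]

```text
time: 21.65
tool_pos: [0.4634, -0.0664, 0.3275]
tool_rot: [-0.0, 0.999, -0.049, 0.0]
contact_force: [0.9, -0.9, 0.1]
gripper_width: 1.0
grasp_force: 0.0
```

arm_command:
  moves:
    - [1, [0, 0.25, 0.1], 0]
    - [1, [0, 0.5, 0.25], 0]
    - [1, [0, 0.75, 0.4], 0]
    - [1, [0, 1, 0.5], 0]
    - [1, [0, 1, 0.5], 0]
    - [1, [0, 1, 0.5], 0]

```text
time: 22.15
tool_pos: [0.4479, -0.216, 0.2505]
tool_rot: [-0.001, 0.999, -0.051, -0.002]
contact_force: [-0.4, 0.5, 0.4]
gripper_width: 1.004
grasp_force: 0.0
```

```bash
python3 - <<'E'
from rk import *
p=cam('wrist','w13.png');T=cam('top');s=manip.state();print(s['time'],s['tool_pos'],s['tool_rot'])
print(manip.search_frame(p,'jar')[:2])
def cap(p,box):
    x0,y0,x1,y1=box;h=cv2.cvtColor(p['frame'],cv2.COLOR_RGB2HSV)[y0:y1,x0:x1]
    m=((h[...,0]<14)&(h[...,1]>120)&(h[...,2]>50)).astype(np.uint8)
    n,l,st,ce=cv2.connectedComponentsWithStats(m);i=1+st[1:,4].argmax();return st[i]+[x0,y0,0,0,0],ce[i]+[x0,y0]
for q,b in((p,(200,150,440,420)),(T,(345,260,385,290))):
    st,ce=cap(q,b);print(st,ce,onz(q,st[0]+st[2]/2,st[1]+st[3]/2,.085))
E
```

```text
22.25 [ 0.449  -0.2147  0.2528] [-0.0003  0.9988 -0.0497  0.0001]
[{'extent': [324.1, 187.5, 367.8, 248.8], 'confidence': 0.56}]
[ 326  205   41   43 1306] [346.4112 226.8989] [ 0.4434 -0.2337  0.085 ]
[ 345  260   40   30 1129] [364.7458 275.1435] [ 0.453  -0.2331  0.085 ]
```

arm_command:
  moves:
    - [1, [-0.021, 0.131, 0.1], 0]
    - [1, [-0.021, 0.131, 0.35], 0]
    - [1, [-0.021, 0.131, 0.6], 0]
    - [1, [-0.021, 0.131, 0.667], 0]
    - [1, [-0.021, 0.131, 0.667], 0]
    - [1, [-0.021, 0.131, 0.667], 0]

```text
time: 22.8
tool_pos: [0.4441, -0.2342, 0.1537]
tool_rot: [0.0, 0.999, -0.049, 0.0]
contact_force: [0.9, 0.5, -0.0]
gripper_width: 1.002
grasp_force: 0.0
```

```bash
python3 - <<'E'
from rk import *
p=cam('wrist');s=manip.state();print(s['time'],s['tool_pos'])
h=cv2.cvtColor(p['frame'],cv2.COLOR_RGB2HSV)[200:460,220:430]
m=((h[...,0]<14)&(h[...,1]>120)&(h[...,2]>50)).astype(np.uint8)
n,l,st,ce=cv2.connectedComponentsWithStats(m);i=1+st[1:,4].argmax();st=st[i]+[220,200,0,0,0];print(st,ce[i]+[220,200])
print(onz(p,st[0]+st[2]/2,st[1]+st[3]/2,.088),'bottom edge',onz(p,st[0]+st[2]/2,st[1]+st[3],.09))
E
```

```text
22.85 [ 0.4447 -0.235   0.155 ]
[ 293  236   60   62 2795] [322.8208 267.5979]
[ 0.4443 -0.2341  0.088 ] bottom edge [ 0.4275 -0.2324  0.09  ]
```

arm_command:
  moves:
    - [1, [0, 0, 0.15], 0]
    - [1, [0, 0, 0.32], 0]
    - [1, [0, 0, 0.42], 0]
    - [1, [0, 0, 0.47], 0]
    - [1, [0, 0, 0.48], 0]
    - [1, [0, 0, 0.48], 0]
    - [-1, [0, 0, 0.48], 0]
    - [-1, [0, 0, 0.48], 0]
    - [-1, [0, 0, 0.48], 0]
    - [-1, [0, 0, 0.48], 0]
    - [-1, [0, 0, 0.48], 0]
    - [-1, [0, 0, 0.48], 0]
    - [-1, [0, 0, 0.48], 0]
    - [-1, [0, 0, 0.48], 0]
    - [-1, [0, 0, 0.48], 0]

```text
time: 24.1
tool_pos: [0.4438, -0.235, 0.0814]
tool_rot: [0.0, 0.999, -0.05, 0.001]
contact_force: [-0.5, 1.9, 5.5]
gripper_width: 0.366
grasp_force: 58.9
```

```bash
python3 st.py j .5621 .0305
```

```text
24.1 tcp [ 0.4438 -0.235   0.0814] P cradle mm [ 63.8787 276.1309  70.8668] F cradle [-2.1176 -1.8009  5.1142] F [-0.5365  1.8651  5.4878] tq [ 0.4101  0.083  -0.0514]
```

arm_command:
  moves:
    - [-1, [0, 0, -0.1], 0]
    - [-1, [0, 0, -0.25], 0]
    - [-1, [0, 0, -0.45], 0]
    - [-1, [0, -0.05, -0.7], 0]
    - [-1, [0, -0.2, -0.9], 0]
    - [-1, [0, -0.4, -1], 0]
    - [-1, [0, -0.6, -1], 0]
    - [-1, [0, -0.8, -1], 0]
    - [-1, [0, -0.95, -1], 0]
    - [-1, [0, -1, -1], 0]

```text
time: 24.93
tool_pos: [0.4577, -0.083, 0.2294]
tool_rot: [-0.001, 0.999, -0.049, -0.001]
contact_force: [-0.1, -0.1, -2.6]
gripper_width: 0.362
grasp_force: 59.3
```

arm_command:
  moves:
    - [-1, [0.1, -0.15, -0.05], 0]
    - [-1, [0.2, -0.3, -0.1], 0]
    - [-1, [0.3, -0.5, -0.1], 0]
    - [-1, [0.4, -0.7, -0.1], 0]
    - [-1, [0.489, -0.84, -0.1], 0]
    - [-1, [0.489, -0.84, -0.1], 0]
    - [-1, [0.489, -0.84, 0.0], 0]
    - [-1, [0.489, -0.84, 0.15], 0]
    - [-1, [0.489, -0.84, 0.28], 0]
    - [-1, [0.489, -0.84, 0.343], 0]
    - [-1, [0.489, -0.84, 0.343], 0]
    - [-1, [0.489, -0.84, 0.343], 0]

```text
time: 25.93
tool_pos: [0.5435, 0.0318, 0.1784]
tool_rot: [0.0, 0.999, -0.051, -0.001]
contact_force: [0.5, -0.6, -2.4]
gripper_width: 0.368
grasp_force: 59.6
```

```bash
python3 st.py j .5621 .0305; cat > jt.py <<'E'
from tilt import *
def jfoot(u=322,hg=.0754):
    p=cam('wrist','j%d.png'%int(manip.state()['time']*100));s=manip.state();P=s['tool_pos']-[0,0,.006]
    a=p['frame'].astype(int)[:,u-1:u+2].mean(1).round().astype(int)
    print('gray170+',a[150:330].mean(1).astype(int).tolist())
    print({f:round(float(bbox(p,model(P,f,hg,segs=((0,.0183),(.06,.0183))))[1]),1) for f in range(-4,44,4)})
    h=cv2.cvtColor(p['frame'],cv2.COLOR_RGB2HSV)[200:460,220:430]
    m=((h[...,0]<14)&(h[...,1]>120)&(h[...,2]>50)).astype(np.uint8)
    n,l,st,ce=cv2.connectedComponentsWithStats(m);i=1+st[1:,4].argmax();print('cap',st[i]+[220,200,0,0,0])
    print('top disc bottom',{f:round(float(bbox(p,model(P,f,hg,segs=((.09,.0165),)))[3]),1) for f in range(-4,44,8)})
E
python3 -c "
from jt import *
jfoot()"
```

```text
25.9333 tcp [0.5435 0.0318 0.1784] P cradle mm [-47.037    0.6067 118.773 ] F cradle [ 0.7664  0.5449 -2.382 ] F [ 0.4692 -0.5957 -2.4461] tq [0.0018 0.0124 0.0041]
gray170+ [90, 101, 121, 136, 152, 157, 157, 137, 134, 168, 202, 213, 213, 213, 213, 213, 213, 213, 213, 214, 214, 214, 214, 214, 214, 214, 213, 214, 214, 214, 214, 214, 214, 214, 214, 214, 215, 214, 215, 219, 163, 128, 141, 143, 186, 215, 221, 220, 220, 222, 223, 224, 223, 223, 222, 221, 221, 222, 222, 222, 219, 219, 219, 219, 225, 229, 230, 229, 229, 228, 229, 232, 184, 128, 130, 131, 134, 104, 69, 75, 79, 79, 88, 131, 140, 139, 138, 139, 138, 137, 137, 137, 138, 138, 137, 137, 137, 137, 137, 137, 136, 137, 138, 118, 106, 102, 100, 101, 101, 102, 102, 127, 140, 144, 150, 151, 150, 147, 145, 143, 144, 146, 149, 152, 158, 106, 60, 58, 59, 59, 60, 59, 58, 58, 58, 59, 60, 57, 58, 59, 71, 79, 66, 59, 58, 60, 57, 59, 60, 59, 62, 66, 70, 73, 76, 80, 84, 85, 87, 89, 92, 95, 97, 100, 102, 103, 101, 103, 102, 103, 103, 102, 103, 103, 103, 103, 103, 103, 103, 103]
{-4: 234.5, 0: 225.7, 4: 217.1, 8: 208.5, 12: 200.0, 16: 191.7, 20: 183.4, 24: 175.3, 28: 167.3, 32: 159.5, 36: 152.0, 40: 144.6}
cap [ 278  276   91  107 7754]
top disc bottom {-4: 385.8, 4: 386.5, 12: 385.8, 20: 383.9, 28: 381.0, 36: 377.0}
```

arm_command:
  moves:
    - [-1, [-0.04, -0.003, -0.01], 0]
    - [-1, [-0.08, -0.003, -0.01], 0]
    - [-1, [-0.11, -0.003, -0.01], 0]
    - [-1, [-0.14, -0.003, -0.01], 0]
    - [-1, [-0.17, -0.003, -0.01], 0]
    - [-1, [-0.2, -0.003, -0.01], 0]
    - [-1, [-0.22, -0.003, -0.01], 0]
    - [-1, [-0.24, -0.003, -0.01], 0]
    - [-1, [-0.24, -0.003, -0.01], 0]

```text
time: 26.73
tool_pos: [0.511, 0.0371, 0.1833]
tool_rot: [-0.001, 0.999, -0.05, 0.006]
contact_force: [7.7, 2.4, -0.5]
gripper_width: 0.36
grasp_force: 59.3
```

```bash
python3 st.py j .5621 .0305; python3 -c "
from jt import *
jfoot()"
```

```text
26.7333 tcp [0.511  0.0371 0.1833] P cradle mm [-20.9997  -1.4031 139.4632] F cradle [-6.1429 -3.1795 -4.0988] F [ 7.6543  2.4142 -0.4782] tq [ 0.4961 -1.7452 -0.0016]
gray170+ [222, 223, 223, 222, 222, 222, 220, 221, 221, 222, 221, 220, 219, 219, 218, 218, 222, 227, 229, 229, 229, 232, 194, 113, 70, 59, 60, 62, 67, 72, 70, 70, 72, 71, 71, 70, 70, 72, 70, 71, 70, 70, 69, 70, 69, 70, 70, 68, 69, 68, 67, 70, 70, 68, 68, 66, 67, 67, 65, 77, 86, 87, 87, 88, 84, 108, 140, 147, 145, 145, 144, 145, 145, 144, 146, 145, 145, 144, 144, 144, 145, 144, 144, 145, 145, 144, 144, 144, 143, 144, 143, 144, 144, 145, 146, 124, 107, 104, 105, 105, 105, 106, 103, 126, 142, 150, 153, 158, 160, 156, 153, 153, 155, 157, 160, 164, 165, 164, 162, 163, 163, 162, 163, 165, 171, 104, 54, 57, 58, 58, 59, 59, 60, 59, 60, 58, 59, 59, 59, 60, 59, 59, 61, 59, 59, 58, 67, 83, 79, 62, 58, 59, 60, 60, 60, 60, 59, 59, 60, 65, 68, 72, 75, 80, 86, 89, 90, 92, 95, 96, 98, 100, 102, 104, 105, 105, 106, 104, 105, 104]
{-4: 236.8, 0: 228.1, 4: 219.5, 8: 211.0, 12: 202.5, 16: 194.2, 20: 186.1, 24: 178.0, 28: 170.1, 32: 162.4, 36: 154.9, 40: 147.6}
cap [ 278  276   91  106 7337]
top disc bottom {-4: 385.0, 4: 385.9, 12: 385.3, 20: 383.6, 28: 380.7, 36: 376.9}
```

arm_command:
  moves:
    - [-1, [-0.02, 0.003, 0], 0]
    - [-1, [-0.04, 0.005, 0.005], 0]
    - [-1, [-0.06, 0.005, 0.005], 0]
    - [-1, [-0.08, 0.005, 0.01], 0]
    - [-1, [-0.09, 0.005, 0.01], 0]
    - [-1, [-0.09, 0.005, 0.01], 0]
    - [-1, [-0.09, 0.005, 0.01], 0]

```text
time: 27.37
tool_pos: [0.4986, 0.0381, 0.183]
tool_rot: [-0.002, 0.999, -0.05, 0.007]
contact_force: [9.0, 2.9, 3.3]
gripper_width: 0.365
grasp_force: 59.5
```

```bash
python3 st.py j .5621 .0305; python3 -c "
from jt import *
jfoot()"
```

```text
27.3667 tcp [0.4986 0.0381 0.183 ] P cradle mm [-10.1339  -1.1518 145.386 ] F cradle [-9.1602 -3.7958 -1.4496] F [8.9987 2.8963 3.3247] tq [ 0.9488 -1.8676  0.0401]
gray170+ [230, 233, 182, 79, 55, 60, 63, 70, 72, 71, 72, 71, 71, 70, 70, 70, 71, 71, 70, 71, 69, 71, 70, 70, 69, 69, 69, 69, 69, 68, 69, 70, 69, 68, 69, 68, 67, 66, 65, 67, 84, 90, 88, 90, 89, 91, 103, 105, 134, 153, 155, 155, 155, 154, 155, 154, 154, 155, 153, 155, 153, 153, 153, 154, 153, 153, 154, 153, 153, 153, 154, 154, 153, 153, 154, 153, 153, 153, 152, 153, 154, 154, 153, 153, 153, 153, 153, 155, 140, 116, 110, 109, 111, 111, 112, 110, 123, 144, 150, 153, 158, 159, 159, 157, 158, 162, 166, 170, 174, 177, 176, 175, 174, 176, 176, 177, 177, 179, 179, 180, 181, 182, 181, 179, 178, 183, 140, 79, 59, 62, 63, 61, 64, 63, 63, 62, 64, 62, 64, 63, 62, 63, 63, 63, 64, 63, 65, 65, 63, 65, 65, 64, 65, 63, 74, 91, 90, 70, 65, 65, 65, 65, 65, 66, 66, 65, 66, 65, 65, 68, 72, 76, 80, 84, 89, 94, 96, 96, 98, 98]
{-4: 237.2, 0: 228.6, 4: 220.0, 8: 211.4, 12: 203.0, 16: 194.7, 20: 186.6, 24: 178.5, 28: 170.6, 32: 162.9, 36: 155.4, 40: 148.1}
cap [ 278  278   91  102 7203]
top disc bottom {-4: 385.2, 4: 386.1, 12: 385.6, 20: 383.8, 28: 381.0, 36: 377.2}
```

```bash
cat > prof.py <<'E'
from jt import *
def prof(rows,o=np.array([.5621,.0305,.046]),hb=.0185,hy=.021):
    p=cam('wrist');f=p['frame'].astype(int).mean(2).round().astype(int)
    for r in rows: print(r,'cols260+2k',f[r,260:390:2].tolist())
    R=Rz(-.1018)@C
    for q in([0,0,.035],[hb,hy,.052],[hb,-hy,.052],[-.015,hy,.052],[-.015,-hy,.052],[hb,.012,.098],[hb,-.012,.098]): print(q,np.round(proj(p,o+R@q),1))
    s=manip.state();P=s['tool_pos']-[0,0,.006];print('P',np.round(proj(p,P),1),[np.round(proj(p,P+Rz(-.1018)@[ .0754*np.sin(.3),0,-.0754*np.cos(.3)]),1)])
    print('pad',[(np.round(x['extent'],1).tolist(),x['confidence']) for x in manip.search_frame(p,'jar_unit_pad')[:2]])
E
python3 -c "
from prof import *
prof([165,180,200,215])"
```

```text
165 cols260+2k [148, 149, 147, 148, 149, 148, 148, 147, 148, 149, 134, 132, 137, 139, 144, 136, 134, 175, 222, 222, 223, 178, 58, 73, 73, 71, 72, 71, 73, 71, 72, 69, 71, 71, 73, 69, 70, 71, 70, 70, 71, 70, 70, 56, 214, 223, 222, 224, 148, 111, 115, 126, 135, 137, 140, 145, 152, 150, 150, 150, 150, 151, 150, 139, 86]
180 cols260+2k [153, 152, 152, 154, 151, 153, 152, 153, 153, 127, 146, 155, 158, 144, 138, 134, 137, 141, 136, 132, 98, 70, 68, 70, 70, 68, 69, 67, 70, 67, 69, 70, 68, 68, 68, 69, 67, 66, 68, 68, 70, 69, 68, 67, 67, 121, 138, 139, 125, 110, 111, 116, 124, 140, 144, 143, 144, 155, 156, 156, 157, 156, 153, 144, 69]
200 cols260+2k [155, 155, 155, 157, 156, 157, 156, 157, 156, 157, 181, 216, 217, 215, 201, 134, 140, 131, 125, 127, 127, 128, 111, 112, 132, 144, 152, 154, 153, 154, 155, 155, 156, 157, 158, 154, 117, 108, 119, 128, 129, 127, 129, 131, 129, 125, 126, 128, 132, 125, 102, 184, 215, 217, 216, 192, 159, 160, 160, 159, 160, 160, 153, 105, 72]
215 cols260+2k [153, 153, 152, 153, 152, 152, 152, 152, 152, 151, 151, 179, 221, 221, 166, 144, 108, 106, 144, 141, 142, 143, 146, 146, 148, 149, 150, 152, 152, 155, 154, 152, 155, 154, 155, 155, 147, 108, 111, 108, 105, 112, 109, 110, 131, 130, 126, 127, 130, 132, 177, 215, 228, 230, 195, 148, 149, 148, 147, 149, 148, 147, 140, 87, 90]
[0, 0, 0.035] [326.  173.8]
[0.0185, 0.021, 0.052] [360.5 215.4]
[0.0185, -0.021, 0.052] [291.4 215.3]
[-0.015, 0.021, 0.052] [364.8 169. ]
[-0.015, -0.021, 0.052] [287.6 168.9]
[0.0185, 0.012, 0.098] [349.2 273.8]
[0.0185, -0.012, 0.098] [303.  273.7]
P [323.5 322.6] [array([323.9, 222.8])]
pad [([301.6, 153.8, 349.4, 195.4], 0.63)]
```

```bash
ls pics | grep j; python3 - <<'E'
import cv2,glob
for f in sorted(glob.glob('pics/j2*.png')):
    a=cv2.imread(f).astype(int).mean(2).round().astype(int)
    print(f[-9:])
    for r in ((232,240,250) if '259' in f else (215,225,235) if '267' in f else (200,210,225)): print(r,'270+2k',a[r,270:376:2].tolist())
E
```

```text
j2593.png
j2673.png
j2736.png
j2593.png
232 270+2k [152, 153, 152, 152, 138, 132, 138, 139, 146, 136, 137, 214, 223, 222, 222, 223, 226, 191, 106, 73, 78, 77, 77, 85, 87, 88, 88, 85, 79, 79, 81, 83, 69, 75, 199, 228, 224, 223, 223, 223, 228, 121, 113, 123, 137, 137, 140, 143, 154, 152, 151, 154, 153]
240 270+2k [159, 158, 160, 161, 129, 136, 140, 143, 143, 135, 140, 142, 131, 126, 119, 100, 137, 135, 135, 135, 134, 133, 137, 137, 136, 138, 138, 138, 139, 140, 140, 144, 110, 101, 92, 91, 85, 70, 141, 140, 142, 119, 112, 121, 130, 138, 139, 143, 147, 149, 149, 149, 149]
250 270+2k [150, 150, 152, 137, 134, 139, 143, 145, 138, 134, 115, 65, 62, 126, 102, 94, 135, 134, 132, 132, 132, 133, 136, 134, 137, 136, 136, 137, 137, 139, 140, 141, 142, 110, 107, 108, 108, 95, 122, 133, 139, 128, 109, 114, 127, 136, 138, 141, 145, 157, 155, 156, 155]
j2673.png
215 270+2k [158, 157, 158, 157, 158, 189, 222, 222, 219, 209, 131, 141, 138, 134, 132, 132, 128, 126, 127, 128, 124, 129, 121, 117, 107, 109, 109, 99, 95, 84, 85, 97, 107, 122, 127, 127, 130, 130, 130, 129, 127, 126, 128, 135, 114, 103, 192, 
[... 714 characters left out ...]
3, 155, 153, 155, 155, 156, 157, 158, 154, 116, 107, 118, 130, 130, 130, 128, 131, 129, 128, 125, 126, 132, 123, 101, 183, 214, 216, 216, 192, 159, 161]
210 270+2k [158, 158, 156, 157, 158, 140, 211, 222, 224, 199, 137, 138, 144, 112, 97, 145, 144, 144, 147, 148, 149, 149, 150, 153, 153, 154, 154, 155, 156, 156, 156, 138, 109, 109, 106, 113, 110, 106, 129, 131, 130, 126, 127, 130, 135, 141, 207, 221, 221, 220, 160, 159, 159]
225 270+2k [151, 151, 152, 151, 151, 137, 143, 106, 80, 63, 63, 63, 137, 143, 124, 123, 98, 146, 146, 147, 148, 150, 151, 151, 153, 153, 153, 153, 155, 154, 154, 157, 117, 110, 110, 114, 113, 117, 112, 112, 132, 131, 128, 128, 126, 124, 130, 133, 133, 135, 148, 152, 152]
```

arm_command:
  moves:
    - [-1, [0.02, 0, -0.01], 0]
    - [-1, [0.04, 0.01, -0.01], 0]
    - [-1, [0.05, 0.025, -0.01], 0]
    - [-1, [0.03, 0.026, -0.005], 0]
    - [-1, [0.005, 0.026, 0], 0]
    - [-1, [-0.015, 0.026, 0], 0]
    - [-1, [-0.03, 0.026, 0], 0]
    - [-1, [-0.045, 0.026, 0.005], 0]
    - [-1, [-0.06, 0.026, 0.005], 0]
    - [-1, [-0.06, 0.026, 0.005], 0]

```text
time: 28.35
tool_pos: [0.4868, 0.0338, 0.1794]
tool_rot: [0.0, 0.999, -0.051, 0.003]
contact_force: [6.7, 1.0, -0.6]
gripper_width: 0.358
grasp_force: 59.5
```

```bash
python3 st.py j .5621 .0305; python3 -c "
from jt import *
jfoot()
from prof import *
prof([180,190,200])"
```

```text
28.35 tcp [0.4868 0.0338 0.1794] P cradle mm [  1.5232   4.33   147.9399] F cradle [-5.3938 -1.6656 -3.8351] F [ 6.7239  0.9874 -0.6245] tq [ 0.0406 -1.426   0.0518]
gray170+ [69, 70, 71, 70, 69, 71, 71, 69, 69, 69, 69, 69, 70, 70, 69, 69, 68, 68, 66, 82, 93, 95, 92, 93, 91, 102, 112, 116, 115, 114, 124, 161, 169, 168, 168, 167, 167, 166, 168, 168, 167, 168, 168, 167, 167, 167, 167, 167, 168, 168, 167, 167, 166, 167, 167, 167, 167, 167, 167, 167, 167, 167, 167, 167, 167, 166, 166, 167, 167, 167, 167, 168, 166, 167, 167, 166, 166, 167, 166, 166, 167, 167, 170, 135, 120, 123, 124, 125, 123, 122, 124, 154, 163, 164, 165, 166, 164, 162, 164, 167, 172, 176, 180, 180, 180, 180, 183, 186, 186, 189, 191, 191, 193, 193, 192, 189, 189, 190, 188, 185, 186, 188, 191, 191, 185, 179, 175, 176, 180, 126, 73, 64, 68, 67, 68, 68, 68, 68, 69, 68, 68, 68, 69, 69, 70, 69, 69, 70, 70, 70, 71, 70, 71, 70, 70, 71, 71, 71, 72, 72, 72, 70, 73, 66, 93, 96, 79, 72, 73, 72, 74, 74, 74, 74, 75, 74, 75, 75, 74, 75]
{-4: 236.2, 0: 227.5, 4: 218.9, 8: 210.4, 12: 202.0, 16: 193.7, 20: 185.5, 24: 177.5, 28: 169.6, 32
[... 786 characters left out ...]
162, 155, 75, 82, 91, 79, 77]
200 cols260+2k [153, 152, 154, 152, 154, 134, 141, 142, 142, 139, 139, 134, 133, 137, 145, 148, 61, 141, 149, 148, 149, 150, 152, 154, 156, 158, 160, 163, 162, 165, 167, 167, 168, 170, 170, 170, 176, 119, 122, 120, 114, 117, 121, 118, 118, 116, 137, 138, 133, 135, 144, 149, 151, 149, 149, 149, 150, 148, 144, 130, 89, 92, 80, 85, 75]
[0, 0, 0.035] [316.  153.5]
[0.0185, 0.021, 0.052] [351.6 196.6]
[0.0185, -0.021, 0.052] [280.4 196.5]
[-0.015, 0.021, 0.052] [355.2 146.5]
[-0.015, -0.021, 0.052] [275.2 146.4]
[0.0185, 0.012, 0.098] [338.7 254.3]
[0.0185, -0.012, 0.098] [290.8 254.3]
P [323.5 322.5] [array([323.4, 221.9])]
pad [([291.8, 132.9, 337.4, 174.9], 0.72)]
```

arm_command:
  moves:
    - [-1, [0.02, 0, -0.012], 0]
    - [-1, [0.026, -0.01, -0.015], 0]
    - [-1, [0.026, -0.023, -0.015], 0]
    - [-1, [0.026, -0.023, -0.015], 0]
    - [-1, [0.016, -0.023, -0.009], 0]
    - [-1, [0.012, -0.023, -0.007], 0]
    - [-1, [0.012, -0.023, -0.007], 0]

```text
time: 29.08
tool_pos: [0.488, 0.0373, 0.1797]
tool_rot: [0.0, 0.999, -0.05, 0.001]
contact_force: [4.7, -0.5, -0.4]
gripper_width: 0.359
grasp_force: 59.7
```

```bash
python3 st.py j .5621 .0305; python3 -c "
from prof import *
prof([170,180,190])"
```

```text
29.0833 tcp [0.488  0.0373 0.1797] P cradle mm [  0.5732   0.769  147.8295] F cradle [-3.9167  0.0558 -2.7595] F [ 4.7414 -0.5405 -0.4315] tq [-0.135  -0.9024 -0.0609]
170 cols260+2k [158, 158, 159, 158, 157, 157, 132, 206, 222, 224, 222, 202, 130, 135, 140, 137, 133, 132, 134, 138, 105, 68, 70, 68, 65, 69, 67, 67, 74, 91, 90, 92, 82, 83, 74, 65, 65, 64, 68, 68, 65, 96, 132, 127, 129, 137, 138, 123, 109, 104, 187, 218, 224, 225, 223, 144, 149, 148, 149, 150, 149, 145, 123, 73, 75]
180 cols260+2k [147, 149, 149, 149, 149, 149, 150, 175, 214, 218, 219, 211, 144, 139, 139, 134, 131, 130, 129, 130, 131, 133, 127, 110, 106, 106, 108, 108, 108, 107, 112, 113, 111, 110, 109, 113, 113, 115, 115, 122, 134, 132, 133, 130, 129, 126, 130, 138, 110, 129, 199, 217, 218, 214, 169, 151, 152, 153, 152, 150, 149, 145, 105, 78, 77]
190 cols260+2k [155, 155, 154, 154, 156, 155, 156, 149, 202, 222, 223, 218, 195, 137, 130, 127, 128, 132, 147, 150, 142, 149, 152, 153, 155, 157, 158, 157, 161, 162, 164, 163, 166, 168, 168, 167, 161, 109, 114, 117, 117, 118, 115, 115, 127, 129, 133, 132, 120, 183, 215, 223, 222, 218, 156, 163, 162, 163, 162, 163, 164, 155, 96, 79, 91]
[0, 0, 0.035] [322.1 154.3]
[0.0185, 0.021, 0.052] [357.6 197.3]
[0.0185, -0.021, 0.052] [286.5 197.2]
[-0.015, 0.021, 0.052] [361.9 147.5]
[-0.015, -0.021, 0.052] [282.1 147.4]
[0.0185, 0.012, 0.098] [345.7 255.2]
[0.0185, -0.012, 0.098] [298.  255.2]
P [323.5 322.5] [array([323.4, 221.5])]
pad [([299.2, 133.1, 346.8, 177.1], 0.68)]
```

arm_command:
  moves:
    - [-1, [0.013, 0, 0.018], 0]
    - [-1, [0.024, 0, 0.037], 0]
    - [-1, [0.035, 0, 0.056], 0]
    - [-1, [0.046, 0, 0.075], 0]
    - [-1, [0.058, 0, 0.095], 0]
    - [-1, [0.07, 0, 0.114], 0]
    - [-1, [0.07, 0, 0.114], 0]

```text
time: 29.77
tool_pos: [0.4986, 0.0362, 0.1615]
tool_rot: [-0.0, 0.999, -0.05, 0.001]
contact_force: [6.9, 0.2, -0.8]
gripper_width: 0.36
grasp_force: 59.6
```

```bash
python3 st.py j .5621 .0305; python3 -c "
from jt import *
jfoot()
from prof import *
prof([170,180])"
```

```text
29.7667 tcp [0.4986 0.0362 0.1615] P cradle mm [  0.4611   0.7836 126.7083] F cradle [-5.5282 -0.8863 -4.0936] F [ 6.8891  0.1872 -0.781 ] tq [-0.1709 -1.4836 -0.0367]
gray170+ [231, 203, 105, 57, 60, 64, 64, 71, 72, 73, 73, 73, 72, 73, 72, 70, 71, 72, 70, 68, 91, 96, 94, 95, 95, 95, 109, 115, 115, 116, 114, 144, 164, 167, 166, 165, 165, 165, 166, 165, 166, 165, 165, 165, 165, 165, 166, 164, 165, 166, 164, 165, 165, 164, 165, 165, 164, 165, 164, 164, 164, 164, 164, 164, 164, 165, 164, 165, 164, 164, 165, 164, 165, 164, 163, 165, 163, 163, 163, 165, 164, 164, 166, 136, 119, 121, 123, 125, 121, 120, 120, 150, 161, 161, 163, 163, 163, 161, 162, 165, 169, 174, 178, 179, 178, 178, 182, 184, 184, 187, 190, 190, 191, 192, 191, 189, 188, 189, 188, 184, 185, 186, 190, 190, 185, 177, 174, 174, 178, 122, 71, 63, 67, 66, 67, 66, 66, 68, 67, 67, 67, 68, 68, 68, 69, 68, 69, 69, 69, 69, 69, 70, 69, 70, 70, 70, 70, 70, 72, 72, 71, 71, 71, 69, 95, 90, 75, 72, 73, 72, 72, 73, 72, 73, 73, 72, 74, 73, 73, 75]
{-4: 235.6, 0: 226.9, 4: 218.3, 8: 209.8, 12: 201.5, 16: 193.2, 20: 185.0, 24: 177.0, 28: 169.1
[... 429 characters left out ...]
55, 153, 153, 153, 152, 147, 135]
180 cols260+2k [150, 152, 151, 150, 144, 128, 136, 139, 142, 144, 137, 134, 137, 141, 139, 134, 136, 84, 91, 92, 92, 90, 92, 104, 108, 110, 109, 107, 108, 109, 111, 115, 113, 112, 113, 113, 116, 117, 114, 105, 96, 97, 96, 95, 101, 140, 140, 140, 114, 108, 112, 118, 127, 133, 138, 140, 143, 153, 151, 154, 155, 153, 154, 148, 109]
[0, 0, 0.035] [321.9 175.7]
[0.0185, 0.021, 0.052] [360.1 221.7]
[0.0185, -0.021, 0.052] [283.8 221.6]
[-0.015, 0.021, 0.052] [365.  171.1]
[-0.015, -0.021, 0.052] [278.6 171. ]
[0.0185, 0.012, 0.098] [347.6 289.3]
[0.0185, -0.012, 0.098] [295.8 289.3]
P [323.4 322.5] [array([323.4, 221.4])]
pad [([295.8, 154.2, 350.0, 180.3], 0.62)]
```

arm_command:
  moves:
    - [-1, [0.012, 0, 0.005], 0]
    - [-1, [0.022, 0, 0.02], 0]
    - [-1, [0.032, 0, 0.037], 0]
    - [-1, [0.042, 0, 0.053], 0]
    - [-1, [0.042, 0, 0.053], 0]

```text
time: 30.33
tool_pos: [0.5041, 0.0356, 0.1531]
tool_rot: [-0.0, 0.999, -0.05, -0.0]
contact_force: [5.7, 0.3, -2.0]
gripper_width: 0.362
grasp_force: 59.6
```

```bash
python3 st.py j .5621 .0305
```

```text
30.3333 tcp [0.5041 0.0356 0.1531] P cradle mm [ -0.1177   0.7756 116.6219] F cradle [-3.8355 -0.9155 -4.5555] F [ 5.6634  0.3417 -2.0275] tq [-0.0888 -1.0744  0.0154]
```

arm_command:
  moves:
    - [-1, [0.005, 0, 0.009], 0]
    - [-1, [0.01, 0, 0.0175], 0]
    - [-1, [0.01, 0, 0.0175], 0]

```text
time: 30.58
tool_pos: [0.5055, 0.0355, 0.151]
tool_rot: [-0.0, 0.999, -0.05, -0.0]
contact_force: [3.1, -1.1, -0.3]
gripper_width: 0.365
grasp_force: 59.8
```

```bash
python3 st.py j .5621 .0305
```

```text
30.5833 tcp [0.5055 0.0355 0.151 ] P cradle mm [ -0.307    0.7741 114.1805] F cradle [-2.6504  0.7592 -1.8799] F [ 3.1413 -1.084  -0.3029] tq [-0.1159 -0.8333 -0.0452]
```

arm_command:
  moves:
    - [-1, [0.0035, 0, 0.006], 0]
    - [-1, [0.007, 0, 0.012], 0]
    - [-1, [0.007, 0, 0.012], 0]

```text
time: 30.83
tool_pos: [0.5065, 0.0354, 0.1495]
tool_rot: [-0.0, 0.999, -0.05, -0.0]
contact_force: [3.4, -0.3, 0.4]
gripper_width: 0.361
grasp_force: 59.9
```

```bash
python3 st.py j .5621 .0305
```

```text
30.8333 tcp [0.5065 0.0354 0.1495] P cradle mm [ -0.4018   0.7702 112.3119] F cradle [-3.142  -0.0559 -1.313 ] F [ 3.3658 -0.2877  0.4339] tq [-0.0516 -0.5952  0.0191]
```

arm_command:
  moves:
    - [-1, [0.0035, 0, 0.006], 0]
    - [-1, [0.007, 0, 0.012], 0]
    - [-1, [0.007, 0, 0.012], 0]

```text
time: 31.08
tool_pos: [0.5076, 0.0353, 0.1476]
tool_rot: [-0.0, 0.999, -0.05, -0.0]
contact_force: [3.0, -0.5, -0.3]
gripper_width: 0.363
grasp_force: 59.9
```

```bash
python3 st.py j .5621 .0305; python3 -c "
from jt import *
jfoot()
from prof import *
prof([150,160,170,180])"
```

```text
31.0833 tcp [0.5076 0.0353 0.1476] P cradle mm [ -0.4296   0.7411 110.1979] F cradle [-2.4538  0.1657 -1.7459] F [ 2.9657 -0.4695 -0.2851] tq [-0.0656 -0.5728  0.0341]
gray170+ [221, 220, 219, 220, 221, 221, 221, 219, 219, 218, 217, 217, 219, 223, 226, 230, 234, 163, 60, 60, 62, 76, 92, 98, 97, 97, 98, 103, 113, 115, 116, 113, 133, 159, 164, 164, 164, 163, 163, 163, 163, 164, 163, 164, 163, 162, 163, 163, 163, 163, 162, 163, 163, 162, 162, 163, 162, 162, 162, 163, 162, 162, 162, 162, 162, 161, 162, 162, 161, 162, 162, 161, 162, 161, 161, 161, 161, 161, 162, 161, 162, 162, 163, 147, 124, 119, 120, 122, 121, 120, 118, 139, 156, 161, 161, 164, 164, 163, 161, 163, 167, 172, 176, 179, 179, 179, 180, 182, 185, 187, 189, 189, 190, 191, 191, 189, 187, 186, 187, 185, 183, 184, 185, 190, 188, 182, 176, 172, 177, 109, 60, 66, 66, 65, 65, 66, 67, 66, 67, 68, 67, 68, 67, 68, 68, 69, 67, 68, 67, 69, 68, 69, 70, 69, 70, 70, 70, 69, 71, 70, 70, 71, 65, 92, 95, 76, 69, 71, 71, 72, 71, 70, 72, 73, 72, 73, 71, 73, 72, 76]
{-4: 235.4, 0: 226.7, 4: 218.1, 8: 209.6, 12: 201.2, 16: 192.9, 20: 184.8, 24: 17
[... 1173 characters left out ...]
80 cols260+2k [146, 145, 147, 146, 149, 124, 135, 137, 140, 145, 135, 133, 134, 217, 223, 223, 224, 228, 95, 85, 92, 94, 93, 95, 105, 110, 109, 111, 113, 113, 115, 117, 115, 115, 112, 115, 115, 112, 103, 97, 99, 95, 88, 155, 224, 223, 223, 224, 217, 107, 112, 120, 127, 134, 137, 138, 142, 151, 149, 149, 150, 149, 148, 148, 150]
[0, 0, 0.035] [321.9 195.8]
[0.0185, 0.021, 0.052] [362.2 244.3]
[0.0185, -0.021, 0.052] [281.6 244.2]
[-0.015, 0.021, 0.052] [367.9 193.7]
[-0.015, -0.021, 0.052] [275.7 193.6]
[0.0185, 0.012, 0.098] [349.3 321.3]
[0.0185, -0.012, 0.098] [293.9 321.2]
P [323.5 322.5] [array([323.4, 221.1])]
pad [([300.8, 170.5, 338.1, 180.9], 0.74), ([595.1, 1.3, 638.9, 43.0], 0.38)]
```

arm_command:
  moves:
    - [-1, [0.0035, 0, 0.006], 0]
    - [-1, [0.007, 0, 0.012], 0]
    - [-1, [0.007, 0, 0.012], 0]

```text
time: 31.48
tool_pos: [0.5087, 0.0352, 0.1459]
tool_rot: [-0.0, 0.999, -0.05, -0.0]
contact_force: [2.8, -0.2, -0.7]
gripper_width: 0.362
grasp_force: 59.9
```

```bash
python3 st.py j .5621 .0305
```

```text
31.4833 tcp [0.5087 0.0352 0.1459] P cradle mm [ -0.5026   0.7847 108.1595] F cradle [-2.1238 -0.1111 -1.9864] F [ 2.829  -0.1773 -0.6584] tq [-0.0345 -0.3911 -0.0272]
```

arm_command:
  moves:
    - [-1, [0.0035, 0, 0.006], 0]
    - [-1, [0.007, 0, 0.012], 0]
    - [-1, [0.007, 0, 0.012], 0]

```text
time: 31.73
tool_pos: [0.5093, 0.0351, 0.1449]
tool_rot: [0.0, 0.999, -0.05, -0.001]
contact_force: [-2.7, -0.5, 4.9]
gripper_width: 0.359
grasp_force: 60.6
```

```bash
python3 st.py j .5621 .0305
```

```text
31.7333 tcp [0.5093 0.0351 0.1449] P cradle mm [ -0.5802   0.764  106.9144] F cradle [-0.1423  0.7724  5.5898] F [-2.7363 -0.4969  4.9121] tq [-0.0459  0.3467 -0.0071]
```

arm_command:
  moves:
    - [-1, [-0.003, 0, -0.004], 0]
    - [-0.25, [-0.003, 0, -0.004], 0]
    - [-0.1, [-0.003, 0, -0.004], 0]
    - [0.1, [-0.003, 0, -0.004], 0]
    - [0.2, [-0.003, 0, -0.004], 0]
    - [0.2, [-0.003, 0, -0.004], 0]
    - [0.2, [-0.003, 0, -0.004], 0]

```text
time: 32.32
tool_pos: [0.5091, 0.0351, 0.1446]
tool_rot: [-0.0, 0.999, -0.05, -0.0]
contact_force: [-0.1, 0.7, -0.0]
gripper_width: 0.601
grasp_force: 0.0
```

```bash
python3 st.py j .5621 .0305; python3 -c "
from jt import *
jfoot()
from prof import *
prof([165,172,180])"
```

```text
32.3167 tcp [0.5091 0.0351 0.1446] P cradle mm [ -0.228    0.7658 106.8043] F cradle [ 0.1264 -0.7115  0.0508] F [-0.0619  0.7215 -0.0192] tq [ 0.0203  0.0282 -0.016 ]
gray170+ [222, 222, 222, 220, 220, 220, 220, 221, 221, 220, 220, 218, 219, 218, 217, 220, 225, 224, 142, 57, 59, 63, 86, 96, 97, 98, 98, 96, 109, 117, 117, 117, 114, 155, 166, 166, 165, 164, 164, 163, 164, 164, 164, 163, 164, 163, 164, 163, 164, 163, 163, 162, 163, 162, 162, 162, 163, 162, 162, 163, 162, 163, 161, 163, 162, 162, 162, 162, 160, 162, 162, 161, 161, 161, 161, 162, 161, 161, 161, 161, 160, 161, 161, 161, 151, 127, 118, 120, 120, 121, 122, 121, 138, 163, 169, 169, 171, 168, 167, 168, 166, 169, 172, 174, 174, 176, 179, 181, 181, 182, 185, 191, 193, 192, 191, 189, 190, 189, 191, 190, 185, 183, 186, 186, 189, 187, 178, 174, 173, 174, 159, 98, 62, 66, 66, 67, 67, 68, 67, 67, 66, 67, 67, 68, 68, 67, 68, 68, 67, 67, 68, 69, 68, 69, 69, 69, 69, 71, 68, 69, 69, 70, 70, 70, 64, 86, 98, 84, 72, 70, 71, 71, 70, 72, 72, 72, 72, 71, 73, 72]
{-4: 235.2, 0: 226.5, 4: 217.9, 8: 209.4, 12: 201.0, 16: 192.8, 20: 184.6, 24: 1
[... 800 characters left out ...]
153, 152, 151, 151, 152, 150, 150]
180 cols260+2k [151, 152, 152, 151, 154, 126, 135, 137, 141, 143, 137, 133, 131, 231, 228, 228, 229, 232, 134, 80, 87, 94, 94, 94, 99, 108, 110, 111, 113, 117, 117, 117, 116, 115, 115, 114, 114, 102, 96, 99, 97, 91, 83, 217, 229, 229, 229, 228, 233, 116, 110, 121, 127, 134, 136, 138, 143, 151, 152, 151, 150, 151, 150, 150, 150]
[0, 0, 0.035] [321.9 199.7]
[0.0185, 0.021, 0.052] [362.7 248.8]
[0.0185, -0.021, 0.052] [281.  248.8]
[-0.015, 0.021, 0.052] [368.5 198.2]
[-0.015, -0.021, 0.052] [275.  198.1]
[0.0185, 0.012, 0.098] [349.7 328. ]
[0.0185, -0.012, 0.098] [293.5 328. ]
P [323.4 322.4] [array([323.3, 221. ])]
pad [([305.0, 168.4, 339.4, 177.1], 0.71)]
```

arm_command:
  moves:
    - [0.4, [0, 0, -0.08], 0]
    - [0.6, [0, 0, -0.25], 0]
    - [1, [0, 0, -0.5], 0]
    - [1, [0, 0, -0.75], 0]
    - [1, [0, 0, -1], 0]
    - [1, [0, 0, -1], 0]
    - [1, [0, 0, -1], 0]

```text
time: 33.05
tool_pos: [0.5109, 0.035, 0.2999]
tool_rot: [0.0, 0.999, -0.05, 0.004]
contact_force: [-0.8, -0.2, -0.4]
gripper_width: 1.0
grasp_force: 0.0
```

```bash
python3 - <<'E'
from jt import *
s=manip.state();print(s['time'],s['tool_pos'],s['contact_force'])
p=cam('wrist','fin.png');S=cam('side','fins.png');T=cam('top')
h=cv2.cvtColor(p['frame'],cv2.COLOR_RGB2HSV)
m=((h[...,0]<14)&(h[...,1]>120)&(h[...,2]>50)).astype(np.uint8);m[:,:270]=0;m[:,400:]=0
n,l,st,ce=cv2.connectedComponentsWithStats(m);i=1+st[1:,4].argmax();print('cap blob',st[i],ce[i])
R=Rz(-.1018)@C;t=np.linspace(0,2*np.pi,40)
for o,zf,r,rc,H,hc,nm in((np.array([.5621,.0305,.046]),.031,.0183,.0165,.09,.066,'jar'),(np.array([.5818,.2235,.046]),.0295,.0225,.0205,.128,.094,'mill')):
    for q in(p,S,T): print(nm,[(np.round(x['extent'],1).tolist(),round(x['confidence'],2)) for x in manip.search_frame(q,nm)[:2]])
    for d in(-4,0,4):
        a=np.radians(d);Q=R@np.array([[np.cos(a),0,np.sin(a)],[0,1,0],[-np.sin(a),0,np.cos(a)]])
        f=lambda hh,rr:np.array([o+R@[0,0,zf]+Q@[rr*np.cos(b),rr*np.sin(b),z] for z in hh for b in t])
        A=np.vstack([f((0,hc),r),f((hc,H),rc)])
        print(d,[np.round(bbox(q,A)).tolist() for q in(p,S,T)],'cap',np.round(bbox(p,f((hc,H),rc)),1).tolist())
for t in('tin','old_jar','tealight'):print(t,[(np.round(r['extent']).astype(int).tolist(),round(r['confidence'],2)) for r in manip.search_frame(T,t)[:1]])
E
```

```text
33.05 [0.5109 0.035  0.2999] [-0.7761 -0.2304 -0.4295]
cap blob [ 304  209   45   47 1501] [327.6223 233.3964]
jar [([303.0, 160.4, 349.2, 256.0], 0.81)]
jar [([279.6, 170.4, 310.8, 200.3], 0.83)]
jar []
-4 [[299.0, 155.0, 345.0, 252.0], [283.0, 169.0, 310.0, 204.0], [250.0, 234.0, 270.0, 261.0]] cap [300.1, 199.2, 344.5, 252.3]
0 [[300.0, 156.0, 345.0, 257.0], [281.0, 170.0, 310.0, 204.0], [250.0, 234.0, 270.0, 263.0]] cap [300.5, 205.0, 344.2, 256.8]
4 [[300.0, 157.0, 345.0, 261.0], [279.0, 171.0, 310.0, 204.0], [250.0, 234.0, 270.0, 265.0]] cap [300.8, 210.4, 343.9, 260.8]
mill [([13.2, 150.3, 133.0, 286.7], 0.98)]
mill [([279.2, 295.6, 309.1, 379.8], 0.98), ([316.9, 281.1, 346.3, 363.3], 0.82)]
mill [([451.6, 274.8, 485.8, 296.6], 0.97), ([167.3, 224.0, 185.9, 260.7], 0.77)]
-4 [[-3.0, 150.0, 140.0, 292.0], [270.0, 127.0, 305.0, 172.0], [165.0, 226.0, 198.0, 262.0]] cap [-3.2, 216.1, 89.7, 291.6]
0 [[4.0, 151.0, 140.0, 298.0], [268.0, 128.0, 305.0, 172.0], [165.0, 226.0, 198.0, 265.0]] cap [4.3, 224.5, 93.8, 297.8]
4 [[12.0, 152.0, 140.0, 303.0], [266.0, 130.0, 304.0, 172.0], [166.0, 226.0, 198.0, 268.0]] cap [12.0, 232.3, 98.0, 302.9]
tin [([376, 190, 408, 222], 0.89)]
old_jar [([334, 196, 351, 217], 0.78)]
tealight [([177, 217, 285, 286], 0.7)]
```

```bash
python3 - <<'E'
from jt import *
s=manip.state();print(s['tool_pos'],s['tool_rot'])
p=cam('wrist');f=p['frame'].astype(int).mean(2).round().astype(int)
h=cv2.cvtColor(p['frame'],cv2.COLOR_RGB2HSV)
m=((h[...,0]<14)&(h[...,1]>120)&(h[...,2]>50)).astype(np.uint8);m[:,:270]=0;m[:,400:]=0
n,l,st,ce=cv2.connectedComponentsWithStats(m);i=1+st[1:,4].argmax();print('cap blob',st[i],ce[i])
for r in(166,172,178,184,190,196,204): print(r,'280+',f[r,280:372].tolist())
R=Rz(-.1018)@C;o=np.array([.5621,.0305,.046])
for q in([.0185,.021,.052],[.0185,-.021,.052],[-.015,.021,.052],[-.015,-.021,.052],[.0185,.012,.098],[.0185,-.012,.098],[0,0,.031],[0,0,.121]): print(q,np.round(proj(p,o+R@q),1))
E
```

```text
[0.5093 0.0351 0.2947] [-0.      0.9987 -0.0504 -0.0003]
cap blob [ 270  206   83   48 1799] [323.9528 230.4842]
166 280+ [184, 183, 183, 183, 183, 183, 183, 182, 184, 184, 167, 203, 183, 169, 174, 177, 182, 183, 175, 169, 214, 241, 244, 238, 230, 171, 114, 133, 171, 187, 176, 125, 174, 196, 197, 198, 200, 202, 202, 204, 206, 206, 208, 210, 209, 210, 210, 212, 215, 187, 153, 149, 148, 151, 152, 148, 130, 112, 166, 226, 243, 244, 246, 220, 151, 144, 158, 167, 173, 175, 176, 182, 228, 200, 178, 183, 182, 183, 183, 182, 183, 183, 180, 183, 182, 180, 178, 131, 95, 98, 97, 96]
172 280+ [188, 186, 186, 187, 187, 187, 187, 186, 187, 187, 166, 160, 169, 175, 177, 179, 184, 181, 175, 175, 189, 201, 188, 190, 190, 179, 132, 95, 107, 176, 193, 191, 191, 194, 194, 199, 199, 201, 202, 205, 204, 204, 206, 207, 208, 210, 211, 212, 212, 216, 174, 152, 153, 150, 150, 152, 148, 147, 167, 189, 191, 196, 205, 180, 146, 141, 154, 165, 172, 174, 176, 177, 211, 186, 177, 182, 182, 182, 181, 182, 180, 181, 182, 181, 182, 179, 176, 128, 98, 97, 95, 100]
178 280+ [190, 190, 190, 191, 188, 189, 189, 191, 189, 
[... 1859 characters left out ...]
184, 184, 184, 183, 185, 171, 176, 182, 180, 179, 180, 180, 175, 172, 171, 185, 196, 203, 205, 209, 212, 206, 208, 213, 217, 221, 221, 221, 224, 225, 224, 224, 228, 233, 236, 237, 236, 235, 238, 237, 240, 236, 235, 235, 235, 234, 233, 232, 234, 233, 229, 224, 222, 223, 218, 205, 198, 188, 171, 165, 169, 170, 172, 169, 209, 191, 178, 181, 180, 180, 182, 181, 180, 180, 181, 181, 181, 179, 174, 124, 89, 85, 88, 96, 96]
[0.0185, 0.021, 0.052] [345.5 199.9]
[0.0185, -0.021, 0.052] [299.2 199.9]
[-0.015, 0.021, 0.052] [347.3 169.1]
[-0.015, -0.021, 0.052] [297.4 169.1]
[0.0185, 0.012, 0.098] [336.9 235.9]
[0.0185, -0.012, 0.098] [307.6 235.9]
[0, 0, 0.031] [322.4 169.4]
[0, 0, 0.121] [322.2 240.4]
```

```bash
python3 -c "
from plant import manip
print(manip.job_done())"
```

```text
the job is handed in; nothing more can be done
None
```

I put the pepper mill and then the short spice jar in their own cradles, each settled down on its foot pad and lying back against the rest, then released. The job is handed in at about 33 s on the robot clock. While seating the mill I tilted it about 5° too far, so I lifted it out, corrected the tilt against the outside of its spine and set it in again. The tin, old jar and tea light were not touched.

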